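# Photograph a set of coins on a sliding-stage photo stand

### The arm

A 7-joint arm with a two-finger parallel gripper is mounted at the origin on a cart in front of the work surface, level with it; the furniture and walls round the work are solid. World frame = base frame: x ahead of the robot, y to its left, z up, the work surface at z = 0. Lengths are in m, angles in degrees, forces in N, time in s.
With the tool pointing down it reaches from about 0.425 to 0.875 m from the base axis. Payload 4.7 kg.
Tool frame: the origin (TCP) lies between the finger pads; the fingertips stand env.tip_reach ahead of it and the grasp point (between the pads) lies 2 mm behind it (env.tip_reach is the distance from the TCP to the fingertips, in m); z points along the fingers, y is the line along which they close (so a half turn about z gives the same grasp; the last joint's range is limited). The gripper opens to 87 mm and grips with 3 to 60 N. Pads are 19 mm wide; open, the fingers measure 117 mm over their backs; the gripper's body (75 mm by 190 mm) begins 51 mm behind the grasp point.
Start: joints at [72.657, 18.392, -4.016, 83.108, 1.295, 78.541, -3.26], TCP at [0.202, -0.618, 0.24] pointing down, gripper open.
Joint ranges: [-163.93, 163.93], [-17.29, 119.83], [-79.2, 71.16], [3.27, 140.29], [-89.18, 269.18], [5.43, 117.66], [-154.24, 154.24]. Speed limits (degrees/s): [147.25, 147.25, 180, 180, 180, 180, 180].

### API

Orientations are given as [roll, pitch, yaw] about the fixed x, y, z axes, in that order (R = Rz(yaw) Ry(pitch) Rx(roll)).
In Python, from cell import env gives the robot as it stands.
- The arm moves only by the shell command python3 steer.py 'ROWS' [FORCE]. ROWS is rows parted by semicolons, their numbers by spaces, 1 to 8 of them, each of 5 numbers: dx, dy, dz in m, then a turn about the tool's z in degrees, then the finger opening in m; each row is the pose to reach, as a shift and turn from the pose commanded when the command began, along the tool's axes at that moment; what a row does not reach only later rows make up. A row lasts 1/12 s, in which the tool goes at most 0.0417 m and 7.16 degrees, less where a joint would pass 70% of its speed; a pose out of reach is approached as far as the arm can. The fingers move at their own pace and stop on an object; FORCE is the grip in N (left out, the last holds). Time passes only in rows, so rows that do not move let the fingers close. It prints the time, the measured TCP pose, the force, the opening and the grip force at its end.
- env.get_obs(): the state, without advancing time (a new reading comes with each control period).
- env.read_camera(name): name is "scene" or "top" or "wrist"; returns a dict with "color" (400x640x3 uint8, blue, green, red), "fx", "fy", "cx", "cy" (pixels), "dist" ([k1, k2, p1, p2, k3] as OpenCV has them; the pictures are not rectified), "world_from_camera" (4x4, takes a point from camera to world coordinates). Camera axes: x right, y down, z forward; pixel columns grow to the right and rows downward; lengths in m; the calibration is good to about 2 mm. A picture is of the moment at which its call begins. There is no depth.
- env.sign_off(): hands the job in; it is judged then, once.
The state is a dict: "time_s": time; "qpos": joint angles; "joint_velocities": joint speeds; "effort": joint torques, N m; "tool_pos": TCP position; "tool_rot": TCP orientation; "force": force on the tool from outside, world axes, zero at the start; "wrist_torque": the same for the moment, N m; "grip_width": finger opening in m; "grasp_force": force on a finger pad.
Only numpy, scipy, OpenCV 4.12 (cv2) and the standard library are available. Lean on these libraries where they do the work, as an engineer would, in place of code of your own. Each camera call takes 0.05 s, during which the arm holds its last target. There are 200 camera calls.

### The job

Get the coins photographed: slide the camera head onto the stand's rail until its catch clicks and holds it, and lay every coin capsule flat in the carriage nest of its own size. Then, one coin after another from the smallest to the largest, bring the carriage so that the coin stands centred under the lens and press the release button fully down. When all are taken, bring the carriage all the way back to its left-hand loading stop with every coin still in its nest and the camera on its rail, and leave the magnifier, eraser, sharpener and little dish where they are.

Things in the scene. Friction and masses are not known exactly. Their poses are not given: they have to be found in the camera images.
- stand: grey photo stand fixed on the desk: base 245 x 350 x 12 mm, column 139 mm high at its far side, and an arm (z 74 to 96 mm, 22 mm wide) that reaches towards the robot over the carriage and carries the rail. Origin on the desk straight below the lens's place; x points away from the robot, y to the left, z up. The base spans x -95 to 150, y -115 to 235 mm
- seat (a point): where the camera head's origin lies when it is fully home (100 mm above the stand's origin); axes as the stand's. The head goes on from the robot's side, moving in +x along the rail; start at least 60 mm short of here. The last 25 mm go against the spring catch (about 6 to 15 N)
- rail_nose (a point): front end of the rail, 21 mm behind (+x of) seat, at mid-height of its head. It tapers over the first 12 mm (from 12 x 1.8 mm); the rail is a steel T along the stand's x: head 20 mm wide and 5.5 mm thick (z 106.5 to 112 mm), stem 10 mm wide; ending at a stop 75.5 mm behind seat
- catch (a joint): spring catch on the rail's head, m: 0 = up (rail empty, or camera home and held), 0.004 = pressed down while the camera slides over it
- camera_head: loose black camera head, 94 long (its x) x 36 wide (y) x 46 mm high, 0.13 to 0.21 kg, standing upright. Origin at the underside on the lens axis; x points to its rear. Lens barrel (diameter 32) in front, body from x -20 to 74: grip it across y between z 18 and 46 mm. Home, it rests on the rail, x along the stand's x, with about 2 mm of play on the catch
- shoe (a point): open rear end of the camera head's aluminium shoe, 74 mm behind its origin and 8.5 mm above its underside: a channel along its x (from 24 to 74 mm) 23 mm wide and 7 mm high (z 5 to 12 mm) for the rail's head, with lips below it 15 mm apart (z 0 to 5): 1.5 mm of play on each side, 1.5 mm in height
- carriage_y (a joint): carriage position across, m: 0 = at the left-hand loading stop, grows as the carriage moves to the right (stand's -y), up to 0.195; at 0.15 the middle of the carriage is in line with the lens; friction about 1 to 2 N; stays where it is left
- carriage_x (a joint): carriage position fore and aft, m: -0.042 (towards the robot) to 0.042, grows along the stand's +x; at 0 the middle of the carriage is in line with the lens; friction about 1 to 2 N; stays where it is left
- handle (a point): middle of the black upright knob (diameter 18 mm at mid-height, its top 20 mm above this point, with a 24 mm rim over the last 6 mm) on the carriage's tongue, 135 mm in front (-x) of the carriage's middle; the tongue's top is 23 mm below this point. Pinch it from above to move the carriage
- nest_a (a point): middle of the floor of the smallest nest (29 mm wide, round, 4 mm deep) in the carriage's 150 x 150 mm dark plate, whose top is 44 mm above the desk; near left (robot's side, +y), for coin_a. The nests stand 68 mm apart. Axes as the stand's
- nest_b (a point): the same for the second nest (35 mm), near right, for coin_b
- nest_c (a point): the same for the third nest (41 mm), far left, for coin_c
- nest_d (a point): the same for the largest nest (47 mm), far right, for coin_d
- coin_a: smallest coin in its clear round capsule, diameter 26, 10 mm thick, lying flat; origin at the centre of the underside; may be absent
- coin_b: second coin capsule, diameter 32, 10 mm thick; same origin; may be absent
- coin_c: third coin capsule, diameter 38, 10 mm thick; same origin; may be absent
- coin_d: largest coin capsule, diameter 44, 10 mm thick; same origin; may be absent
- release_top (a point): middle of the top of the round grey release button (diameter 28 mm) in its black housing on the desk, to the right of the stand
- release (a joint): release button, m: 0 = up, 0.006 = fully down, spring, 5 N
- magnifier: hand lens lying on the desk, 85 x 184 x 16 mm, origin at the middle of its underside: leave it
- eraser: eraser 22 x 54 x 12 mm, origin at the underside: leave it
- pencil_sharpener: round brass sharpener, diameter 29, 25 mm high, origin at the underside: leave it
- coin_dish: small round grey dish, empty, diameter 58, 16 mm high, origin at the underside: leave it

How it is judged:
By the outcome, as a careful person would: the job done as asked, in the order asked, and still so for the second after the job is handed in, with the robot touching nothing.
Of coin_a, coin_b, coin_c, coin_d only 2 to 3 are there at a start; the rules pass over those that are not, and their reading is None.
At some moment in a run one of coin_a, coin_b, coin_c, coin_d may be knocked a few centimetres aside while the robot is not near it.
Once in a run the grip may slacken for a moment while it holds something.
It also fails if it takes over 210 s, if anything falls off the work surface, if the arm or the gripper's body presses on something with over 40 N, if the wrist force passes 120 N, or if a joint passes its speed limit or range.

## Working session

There is one attempt and no reset: what is moved stays moved. The work goes in short steps, Python scripts to look and compute and a shell command to move; the robot and the scene stay as the last step left them, time stands still between calls to the robot, and variables do not carry over. Pictures are saved under pics/ and viewed, at most 14 in all, crops included, and the job is handed in when it is done.

```bash
ls; mkdir -p pics; cat > h.py <<'E'
import numpy as np, cv2
from cell import env
def snap(name,fn):
    c=env.read_camera(name); cv2.imwrite('pics/'+fn+'.png',c['color']); np.save('pics/'+fn+'.npy',{k:v for k,v in c.items()},allow_pickle=True); return c
def load(fn): return np.load('pics/'+fn+'.npy',allow_pickle=True).item()
def KD(c): return np.array([[c['fx'],0,c['cx']],[0,c['fy'],c['cy']],[0,0,1.]]),np.array(c['dist'],float)
def p2w(c,px,z):
    K,D=KD(c); T=np.array(c['world_from_camera'])
    u=cv2.undistortPoints(np.array([[px]],float),K,D)[0,0]
    d=T[:3,:3]@np.array([u[0],u[1],1]); o=T[:3,3]
    return o+d*(z-o[2])/d[2]
def w2p(c,P):
    K,D=KD(c); T=np.linalg.inv(np.array(c['world_from_camera']))
    return cv2.projectPoints(np.atleast_2d(np.array(P,float)),cv2.Rodrigues(T[:3,:3])[0],T[:3,3],K,D)[0][:,0]
E
python3 - <<'E'
from h import *
o=env.get_obs()
print({k:np.round(v,3) for k,v in o.items()}, env.tip_reach)
for n in('top','scene'):
    c=snap(n,n+'0'); print(n,np.round(c['world_from_camera'],3),c['fx'],c['dist'])
E
```

```text
cell.py
pics
steer.py
{'time_s': np.float64(0.0), 'qpos': array([72.658, 18.438, -4.016, 83.175,  1.296, 78.541, -3.261]), 'joint_velocities': array([-0.039,  0.044,  0.023,  0.019, -0.012, -0.055, -0.009]), 'effort': array([-0.0000e+00, -4.9130e+01, -4.0400e-01, -3.1253e+01, -6.4000e-02,
        4.4000e-02,  0.0000e+00]), 'tool_pos': array([ 0.202, -0.617,  0.238]), 'tool_rot': array([-1.79891e+02,  7.00000e-03,  1.81520e+01]), 'force': array([-0.596,  0.426, -0.212]), 'wrist_torque': array([ 0.047, -0.026,  0.001]), 'grasp_force': np.float64(0.0), 'grip_width': np.float64(0.086)} 0.017
top [[-0.013 -0.978  0.207  0.226]
 [-1.     0.014  0.003  0.002]
 [-0.006 -0.206 -0.978  1.561]
 [ 0.     0.     0.     1.   ]] 415.88198173025 [0.00721575 0.         0.         0.         0.        ]
scene [[ 0.602 -0.458  0.654 -0.618]
 [-0.799 -0.351  0.488 -0.831]
 [ 0.006 -0.816 -0.578  1.103]
 [ 0.     0.     0.     1.   ]] 492.1593391231406 [0.03134312 0.         0.         0.         0.        ]
```
View pics/top0.png

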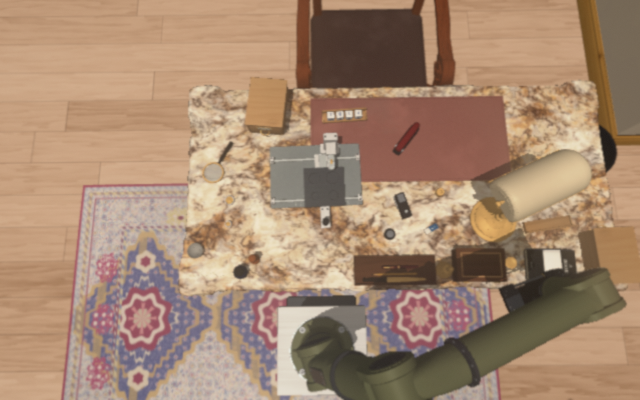

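View pics/scene0.png

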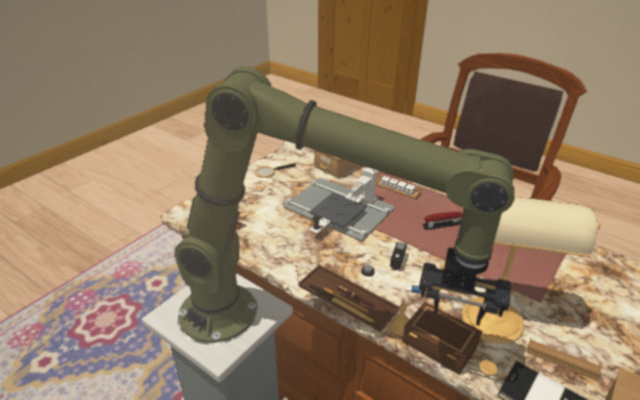

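```bash
python3 - <<'E'
from h import *
c=load('top0'); im=c['color'][125:285,175:375]
cv2.imwrite('pics/t0c.png',cv2.resize(im,None,fx=3.7,fy=3.7,interpolation=cv2.INTER_CUBIC))
im=c['color'][125:285,340:540]
cv2.imwrite('pics/t0d.png',cv2.resize(im,None,fx=3.7,fy=3.7,interpolation=cv2.INTER_CUBIC))
E
```

View pics/t0c.png

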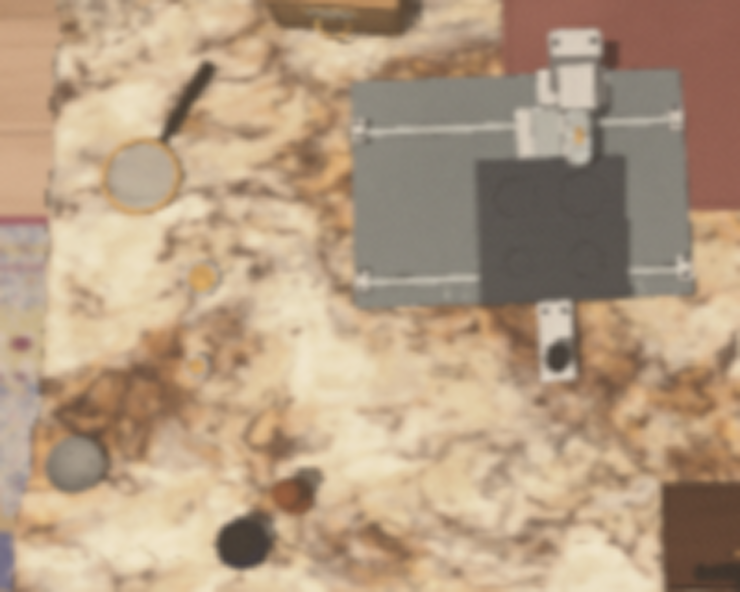

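View pics/t0d.png

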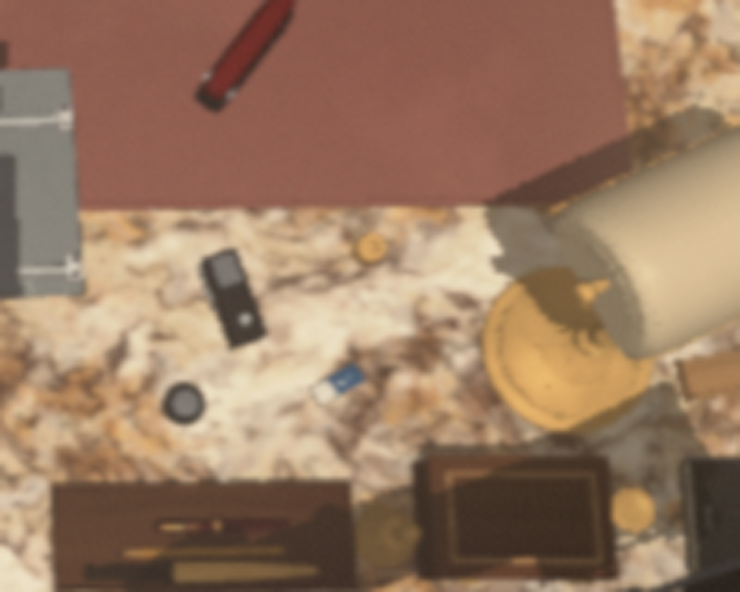

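```bash
python3 - <<'E'
from h import *
c=load('top0')
A=lambda x,y:(175+(x+.5)/3.7-.5,125+(y+.5)/3.7-.5)
B=lambda x,y:(340+(x+.5)/3.7-.5,125+(y+.5)/3.7-.5)
for n,p,z in [('mag',A(143,175),.01),('coinL1',A(203,277),.01),('coinL2',A(198,366),.01),('grey',A(78,462),.015),('red',A(293,493),.02),('dark',A(243,543),.03),('baseTL',A(352,85),.012),('baseTR',A(681,70),.012),('baseBR',A(694,294),.012),('baseBL',A(354,306),.012),('knob',A(558,355),.07),
 ('camfar',B(220,252),.046),('camnear',B(248,344),.046),('btn',B(184,402),.03),('gold1',B(371,247),.01),('eraser',B(343,382),.012),('gold2',B(632,508),.01)]:
    print(n,np.round(p2w(c,p,z),3))
w=env.read_camera('wrist'); o=env.get_obs()
print(np.round(w['world_from_camera'],3),w['fx'],w['dist'])
E
```

```text
mag [0.657 0.41  0.01 ]
coinL1 [0.547 0.344 0.01 ]
coinL2 [0.455 0.346 0.01 ]
grey [0.359 0.462 0.015]
red [0.325 0.246 0.02 ]
dark [0.276 0.292 0.03 ]
baseTL [0.751 0.193 0.012]
baseTR [ 0.763 -0.155  0.012]
baseBR [ 0.522 -0.16   0.012]
baseBL [0.514 0.188 0.012]
knob [ 0.452 -0.019  0.07 ]
camfar [ 0.556 -0.295  0.046]
camnear [ 0.462 -0.318  0.046]
btn [ 0.407 -0.255  0.03 ]
gold1 [ 0.567 -0.458  0.01 ]
eraser [ 0.428 -0.419  0.012]
gold2 [ 0.298 -0.697  0.01 ]
[[ 0.312 -0.921 -0.232  0.265]
 [-0.95  -0.303 -0.075 -0.597]
 [-0.001  0.244 -0.97   0.384]
 [ 0.     0.     0.     1.   ]] 351.6780776314066 [-0.02961746  0.          0.          0.          0.        ]
```

```bash
cat >> h.py <<'E'
from scipy.spatial.transform import Rotation as Ro
def delta(x,y,z,yaw=None,q=0):
    o=env.get_obs(); R=Ro.from_euler('xyz',o['tool_rot'],degrees=True)
    d=R.inv().apply(np.array([x,y,z])-o['tool_pos']); t=0 if yaw is None else (o['tool_rot'][2]-yaw+180)%360-180
    print('D',np.round(d,4),'turn',round(t,2),'rows',np.ceil(max(np.linalg.norm(d)/.0417,abs(t)/7.16)))
def st():
    o=env.get_obs(); print('t',round(float(o['time_s']),2),np.round(o['tool_pos'],4),np.round(o['tool_rot'],2),'F',np.round(o['force'],1),'w',round(float(o['grip_width']),4),'g',round(float(o['grasp_force']),1))
E
python3 steer.py '.2 -.09 -.01 10 .087;.344 -.158 -.02 18.1 .087;.344 -.158 -.02 18.1 .087;.344 -.158 -.02 18.1 .087;.344 -.158 -.02 18.1 .087;.344 -.158 -.02 18.1 .087;.344 -.158 -.02 18.1 .087;.344 -.158 -.02 18.1 .087'
python3 -c "
from h import *
delta(.48,-.36,.26,0)"
```

```text
time_s: 0.82
tool_pos: [0.4464, -0.3909, 0.257]
tool_rot: [180.0, 0.0, 0.0]
force: [0.5, -0.6, 0.1]
grip_width: 0.0868
grasp_force: 0.0
D [ 0.0336 -0.0309 -0.003 ] turn 0.04 rows 2.0
```

```bash

python3 steer.py '.033 -.031 0 0 .087;.033 -.031 0 0 .087;.033 -.031 0 0 .087;.033 -.031 0 0 .087'
python3 -c "
from h import *
st();c=snap('wrist','w1');cv2.imwrite('pics/w1b.png',cv2.resize(c['color'],(800,500),interpolation=cv2.INTER_CUBIC));print(c['world_from_camera'].round(4))"
```

```text
time_s: 1.15
tool_pos: [0.4781, -0.3617, 0.2566]
tool_rot: [180.0, 0.1, 0.1]
force: [-0.9, -0.3, 0.5]
grip_width: 0.0871
grasp_force: 0.0
t 1.15 [ 0.4781 -0.3617  0.2566] [1.7998e+02 7.0000e-02 1.0000e-01] F [-0.9 -0.3  0.5] w 0.0871 g 0.0
[[ 0.0021 -0.9695 -0.2452  0.5442]
 [-1.     -0.0018 -0.0016 -0.3618]
 [ 0.0011  0.2452 -0.9695  0.4015]
 [ 0.      0.      0.      1.    ]]
```

View pics/w1b.png

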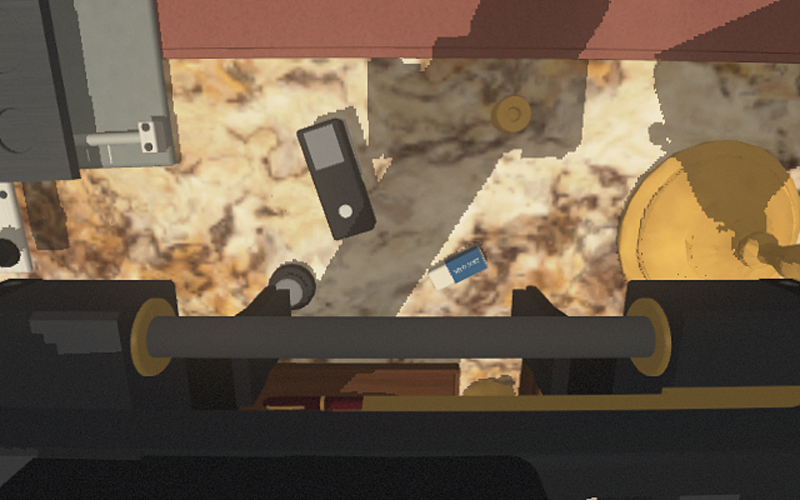

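```bash
python3 - <<'E'
from h import *
c=load('w1'); s=.8
f=lambda x,y,z: p2w(c,((x+.5)*s-.5,(y+.5)*s-.5),z).round(4)
for p in [(298,130),(343,118),(375,230),(333,241)]: print(f(*p,.046))
print('dot',f(345,211,.046),'sharp',f(511,113,.025),'eraser',f(459,268,.012),'btn',f(291,291,.03),'baseBR',f(176,163,.012))
E
python3 steer.py '.04 -.13 0 0 .087;.08 -.26 0 0 .087;.08 -.26 0 0 .087;.08 -.26 0 0 .087;.08 -.26 0 0 .087;.08 -.26 0 0 .087;.08 -.26 0 0 .087;.08 -.26 0 0 .087'
python3 steer.py '0 0 0 0 .087;0 0 0 0 .087'
python3 -c "
from h import *
st();c=snap('wrist','w2');cv2.imwrite('pics/w2b.png',cv2.resize(c['color'],(800,500),interpolation=cv2.INTER_CUBIC))"
```

```text
[ 0.5509 -0.2819  0.046 ]
[ 0.5599 -0.3175  0.046 ]
[ 0.4711 -0.3413  0.046 ]
[ 0.4617 -0.3063  0.046 ]
dot [ 0.4869 -0.317   0.046 ] sharp [ 0.5653 -0.4531  0.025 ] eraser [ 0.4285 -0.4166  0.012 ] btn [ 0.4121 -0.2646  0.03  ] baseBR [ 0.5239 -0.1653  0.012 ]
time_s: 1.87
tool_pos: [0.559, -0.0961, 0.2573]
tool_rot: [-179.8, -0.1, 0.4]
force: [-0.2, -0.5, 0.3]
grip_width: 0.0869
grasp_force: 0.0
time_s: 2.03
tool_pos: [0.5575, -0.1047, 0.2568]
tool_rot: [179.9, 0.0, -0.2]
force: [0.4, -0.7, -0.7]
grip_width: 0.0869
grasp_force: 0.0
t 2.03 [ 0.5575 -0.1047  0.2568] [ 1.7991e+02  4.0000e-02 -1.8000e-01] F [ 0.4 -0.7 -0.7] w 0.0869 g 0.0
```

View pics/w2b.png

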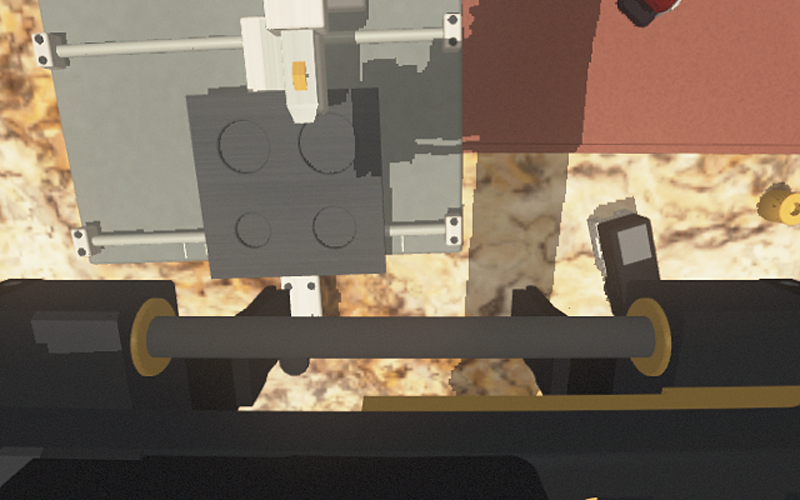

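```bash
python3 - <<'E'
from h import *
c=load('w2'); s=.8
f=lambda x,y,z: p2w(c,((x+.5)*s-.5,(y+.5)*s-.5),z).round(4)
for n,p,z in [('BR',(462,248),.012),('BL',(92,262),.012),('R0',(462,10),.012)]: print(n,f(*p,z))
for p in [(187,97),(380,88),(386,273),(212,278)]: print('plate',f(*p,.044))
print('nose',f(303,121,.109))
i=c['color']; S=load('scene0')['color']
a=cv2.resize(i[150:250,455:535],(400,500),interpolation=cv2.INTER_CUBIC)
b=cv2.resize(i[0:110,190:278],(400,500),interpolation=cv2.INTER_CUBIC)
cv2.imwrite('pics/w2c.png',np.hstack([a,b]))
E
```

```text
BR [ 0.5267 -0.1618  0.012 ]
BL [0.5144 0.1824 0.012 ]
R0 [ 0.7255 -0.156   0.012 ]
plate [0.6565 0.0603 0.044 ]
plate [ 0.6619 -0.0901  0.044 ]
plate [ 0.5129 -0.0932  0.044 ]
plate [0.5088 0.0561 0.044 ]
nose [ 0.6351 -0.0431  0.109 ]
```

View pics/w2c.png

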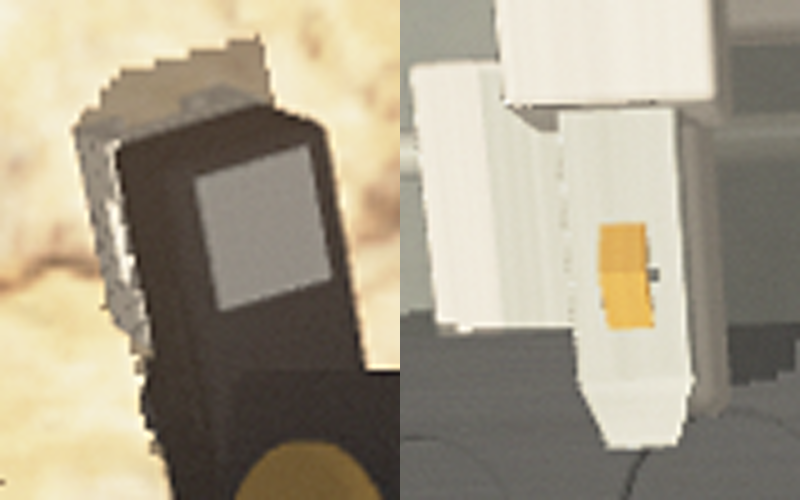

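```bash
python3 - <<'E'
from h import *
c=load('w2'); i2=lambda x,y:(190+(x-400+.5)*.22-.5,(y+.5)*.22-.5)
f=lambda x,y,z: p2w(c,i2(x,y),z).round(4)
print('nose',f(647,447,.10925)); a=f(636.5,370,.1119);b=f(621.5,120,.1119);print(a,b)
for y,l,r in((370,581,692),(130,563,682)): print(f(l,y,.112),f(r,y,.112))
E
python3 steer.py '-.01 .04 .02 -7 .087;-.046 .207 .14 -15.3 .087;-.046 .207 .14 -15.3 .087;-.046 .207 .14 -15.3 .087;-.046 .207 .14 -15.3 .087;-.046 .207 .14 -15.3 .087;-.046 .207 .14 -15.3 .087;-.046 .207 .14 -15.3 .087'
python3 steer.py '0 0 0 0 .087;0 0 0 0 .087'
python3 -c "
from h import *
st();delta(.5109,-.3118,.037,15.1);c=snap('wrist','w3')
cv2.imwrite('pics/w3b.png',c['color'][:280])"
```

```text
nose [ 0.6341 -0.0444  0.1093]
[ 0.6469 -0.0438  0.1119] [ 0.687  -0.0434  0.1119]
[ 0.6469 -0.0342  0.112 ] [ 0.6468 -0.0535  0.112 ]
[ 0.6855 -0.0335  0.112 ] [ 0.6854 -0.0535  0.112 ]
time_s: 2.75
tool_pos: [0.5077, -0.3139, 0.1143]
tool_rot: [-179.9, 0.3, 14.8]
force: [0.1, 0.2, -0.3]
grip_width: 0.0865
grasp_force: 0.0
time_s: 2.92
tool_pos: [0.5132, -0.308, 0.1181]
tool_rot: [180.0, -0.1, 15.4]
force: [0.2, -0.4, 0.1]
grip_width: 0.087
grasp_force: 0.0
t 2.92 [ 0.5132 -0.308   0.1181] [ 1.7996e+02 -9.0000e-02  1.5380e+01] F [ 0.2 -0.4  0.1] w 0.087 g 0.0
D [-0.0033  0.003   0.0811] turn 0.28 rows 2.0
```

View pics/w3b.png

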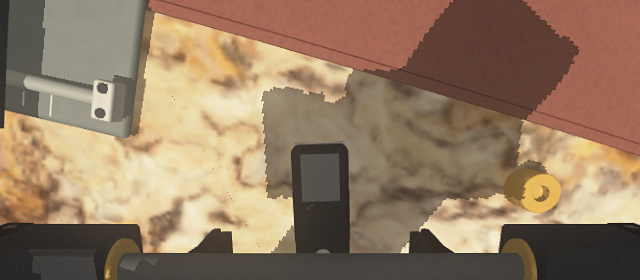

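```bash

python3 steer.py '-.003 .003 .03 .3 .087;-.003 .003 .055 .3 .087;-.003 .003 .075 .3 .087;-.003 .003 .081 .3 .087;-.003 .003 .081 .3 .087;-.003 .003 .081 .3 .087'
python3 steer.py '0 0 0 0 .03;0 0 0 0 .03;0 0 0 0 .03;0 0 0 0 .03;0 0 0 0 .03;0 0 0 0 .03;0 0 0 0 .03;0 0 0 0 .03' 55
python3 -c "
from h import *
st()"
```

```text
time_s: 3.47
tool_pos: [0.5115, -0.3118, 0.0373]
tool_rot: [179.9, -0.1, 15.1]
force: [-0.4, -0.7, 0.8]
grip_width: 0.0866
grasp_force: 0.0
time_s: 4.13
tool_pos: [0.5102, -0.3123, 0.036]
tool_rot: [-180.0, 0.0, 15.0]
force: [-0.7, 0.2, -0.5]
grip_width: 0.0417
grasp_force: 0.1
t 4.13 [ 0.5102 -0.3123  0.036 ] [-1.800e+02  1.000e-02  1.505e+01] F [-0.7  0.2 -0.5] w 0.0417 g 0.1
```

```bash

python3 steer.py '0 0 0 0 .02;0 0 0 0 .02;0 0 0 0 .02;0 0 0 0 .02;0 0 0 0 .02;0 0 0 0 .02' 55
python3 steer.py '0 0 -.02 0 .02;0 0 -.05 0 .02;0 0 -.08 0 .02;0 0 -.10 0 .02;0 0 -.10 0 .02;0 0 -.10 0 .02'
python3 -c "
from h import *
st();delta(.52,-.047,.137,1.6)"
```

```text
time_s: 4.63
tool_pos: [0.5102, -0.312, 0.036]
tool_rot: [-180.0, 0.0, 15.1]
force: [-0.3, 1.9, 0.1]
grip_width: 0.0359
grasp_force: 54.6
time_s: 5.13
tool_pos: [0.5108, -0.3131, 0.1369]
tool_rot: [179.9, -0.1, 15.0]
force: [-1.1, 0.6, -1.9]
grip_width: 0.0357
grasp_force: 54.6
t 5.13 [ 0.5108 -0.3131  0.1369] [ 1.7985e+02 -8.0000e-02  1.5030e+01] F [-1.1  0.6 -1.9] w 0.0357 g 54.6
D [ 0.0779 -0.2546 -0.0006] turn 13.43 rows 7.0
```

```bash

python3 steer.py '.01 -.035 -.002 5 .02;.03 -.09 -.002 10 .02;.1116 -.245 -.002 13.4 .02;.1116 -.245 -.002 13.4 .02;.1116 -.245 -.002 13.4 .02;.1116 -.245 -.002 13.4 .02;.1116 -.245 -.002 13.4 .02;.1116 -.245 -.002 13.4 .02'
python3 steer.py '0 0 0 0 .02;0 0 0 0 .02;0 0 0 0 .02'
python3 -c "
from h import *
st();delta(.555,-.0463,.139,1.6);c=snap('wrist','w4')
cv2.imwrite('pics/w4b.png',cv2.resize(c['color'][:240,160:480],(800,600),interpolation=cv2.INTER_CUBIC))"
```

```text
time_s: 5.8
tool_pos: [0.5541, -0.038, 0.1362]
tool_rot: [-179.7, 0.1, 2.3]
force: [-0.3, 0.4, -1.0]
grip_width: 0.0356
grasp_force: 54.6
time_s: 6.05
tool_pos: [0.5535, -0.0487, 0.1367]
tool_rot: [180.0, 0.1, 1.5]
force: [0.1, 0.4, -2.0]
grip_width: 0.0358
grasp_force: 54.6
t 6.05 [ 0.5535 -0.0487  0.1367] [1.7996e+02 1.2000e-01 1.5000e+00] F [ 0.1  0.4 -2. ] w 0.0358 g 54.6
D [ 0.0015 -0.0024 -0.0023] turn -0.1 rows 1.0
```

View pics/w4b.png

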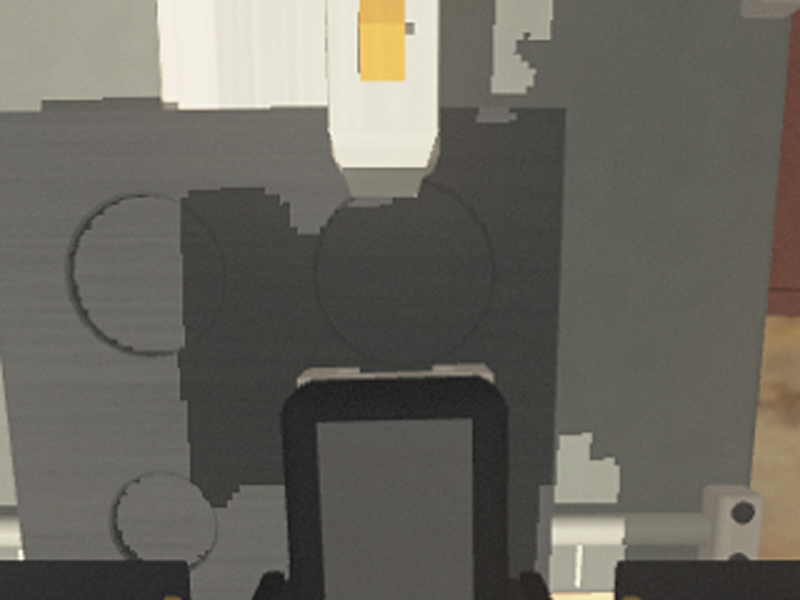

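```bash
python3 - <<'E'
from h import *
c=load('w4'); T=c['world_from_camera']; print(T[:3,3].round(4), Ro.from_matrix(T[:3,:3]).as_euler('xyz',degrees=True))
f=lambda x,y,z: p2w(c,(160+(x+.5)*.4-.5,(y+.5)*.4-.5),z).round(4)
print('rail',f(384,130,.112),f(383.5,50,.112),'nose',f(382,192,.1093),f(383,166,.1093))
print('shoe',f(396.5,372,.1127),f(396,369,.109),f(396.5,376,.1127))
print('lips/edges',f(298,375,.1127),f(495,375,.1127))
for y,l,r in((430,283,508),(540,287.5,504)): print('top',f(l,y,.1467),f(r,y,.1467))
E
```

```text
[ 0.6198 -0.0472  0.2816] [ 1.65749923e+02 -8.20271906e-02 -8.84744903e+01]
rail [ 0.6456 -0.0436  0.112 ] [ 0.659  -0.0432  0.112 ] nose [ 0.6352 -0.0434  0.1093] [ 0.6398 -0.0435  0.1093]
shoe [ 0.6022 -0.0469  0.1127] [ 0.6024 -0.0468  0.109 ] [ 0.6014 -0.0469  0.1127]
lips/edges [ 0.6011 -0.0281  0.1127] [ 0.6021 -0.0658  0.1127]
top [ 0.5963 -0.0296  0.1467] [ 0.5972 -0.0645  0.1467]
top [ 0.5785 -0.0302  0.1467] [ 0.5794 -0.0649  0.1467]
```

```bash

python3 steer.py '.01 -.0021 0 -.2 .02;.02 -.0021 0 -.2 .02;.028 -.0021 0 -.2 .02;.034 -.0021 0 -.2 .02;.04 -.0021 0 -.2 .02;.046 -.0021 0 -.2 .02;.05 -.0021 0 -.2 .02;.05 -.0021 0 -.2 .02' 60
python3 -c "
from h import *
st();c=snap('wrist','w5')"
```

```text
time_s: 6.77
tool_pos: [0.6053, -0.0438, 0.1376]
tool_rot: [180.0, -0.0, 1.8]
force: [2.9, -2.8, -4.4]
grip_width: 0.0359
grasp_force: 59.5
t 6.77 [ 0.6053 -0.0438  0.1376] [ 1.7997e+02 -4.0000e-02  1.8200e+00] F [ 2.9 -2.8 -4.4] w 0.0359 g 59.5
```

```bash

python3 steer.py '.003 .0005 .0008 0 .02;.006 .0005 .0008 0 .02;.010 .0005 .0008 0 .02;.014 .0005 .0008 0 .02;.018 .0005 .0008 0 .02;.022 .0005 .0008 0 .02;.026 .0005 .0008 0 .02;.028 .0005 .0008 0 .02' 60
python3 -c "
from h import *
st()"
```

```text
time_s: 7.48
tool_pos: [0.6331, -0.043, 0.1374]
tool_rot: [180.0, -0.1, 1.8]
force: [-2.1, -1.4, -1.4]
grip_width: 0.0358
grasp_force: 59.5
t 7.48 [ 0.6331 -0.043   0.1374] [ 1.7998e+02 -6.0000e-02  1.8400e+00] F [-2.1 -1.4 -1.4] w 0.0358 g 59.5
```

```bash

python3 steer.py '.002 0 0 0 .02;.004 0 0 0 .02;.006 0 0 0 .02;.006 0 0 0 .02' 60
python3 steer.py '.002 0 0 0 .02;.004 0 0 0 .02;.004 0 0 0 .02' 60
python3 -c "
from h import *
st();c=snap('wrist','w6')
cv2.imwrite('pics/w6b.png',cv2.resize(c['color'][:240,160:480],(640,480),interpolation=cv2.INTER_CUBIC))
K=lambda x,y:(160+(x+.5)*.5-.5,(y+.5)*.5-.5)"
```

```text
time_s: 7.82
tool_pos: [0.6388, -0.0428, 0.1369]
tool_rot: [180.0, -0.0, 1.8]
force: [-1.0, -2.3, -2.3]
grip_width: 0.0358
grasp_force: 59.5
time_s: 8.07
tool_pos: [0.64, -0.0426, 0.137]
tool_rot: [180.0, 0.3, 1.8]
force: [-8.5, -2.8, 3.2]
grip_width: 0.036
grasp_force: 59.5
t 8.07 [ 0.64   -0.0426  0.137 ] [179.97   0.34   1.82] F [-8.5 -2.8  3.2] w 0.036 g 59.5
```

View pics/w6b.png

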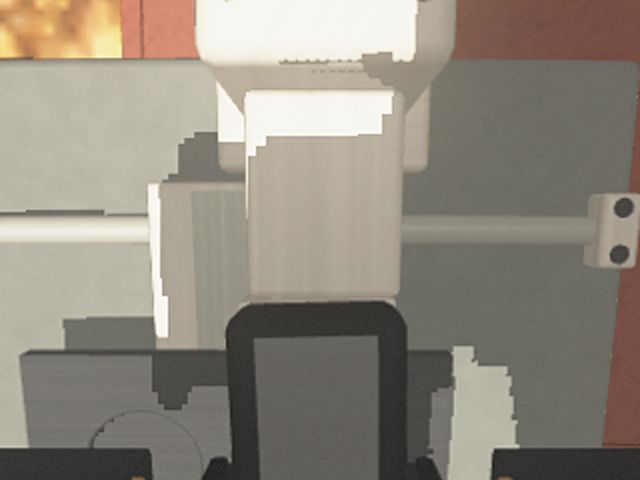

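```bash

python3 steer.py '.003 0 0 0 .02;.004 0 0 0 .02;.004 0 0 0 .02' 60
python3 steer.py '-.003 0 0 0 .02;-.006 0 0 0 .02;-.009 0 0 0 .02;-.011 0 0 0 .02;-.011 0 0 0 .02' 60
python3 -c "
from h import *
st()"
```

```text
time_s: 8.37
tool_pos: [0.6403, -0.0426, 0.1371]
tool_rot: [180.0, 0.8, 1.8]
force: [-20.2, -1.3, 11.4]
grip_width: 0.0355
grasp_force: 59.4
time_s: 8.78
tool_pos: [0.6366, -0.0428, 0.1374]
tool_rot: [180.0, -0.2, 1.8]
force: [3.9, -2.2, -3.5]
grip_width: 0.0356
grasp_force: 59.5
t 8.78 [ 0.6366 -0.0428  0.1374] [179.99  -0.21   1.85] F [ 3.9 -2.2 -3.5] w 0.0356 g 59.5
```

```bash

python3 steer.py '-.002 0 0 0 .02;-.004 0 0 0 .02;-.004 0 0 0 .02;-.004 0 0 0 .02' 60
python3 -c "
from h import *
st()"
```

```text
time_s: 9.12
tool_pos: [0.6327, -0.043, 0.1374]
tool_rot: [180.0, -0.2, 1.8]
force: [4.7, -2.5, -4.5]
grip_width: 0.0356
grasp_force: 59.5
t 9.12 [ 0.6327 -0.043   0.1374] [179.99  -0.18   1.84] F [ 4.7 -2.5 -4.5] w 0.0356 g 59.5
```

```bash

python3 -c "
from h import *
c=snap('wrist','w7')
ims=[load(n)['color'][0:225,230:430] for n in ('w5','w6','w7')]
for n in ('w4','w5','w6','w7'):
    g=cv2.cvtColor(load(n)['color'],6)[:,310:330].mean(1); print(n,[int(v) for v in g[140:172]])
cv2.imwrite('pics/w7b.png',np.hstack([cv2.resize(i,(398,448),interpolation=cv2.INTER_CUBIC) for i in (ims[0],ims[2])]))"
```

```text
w4 [61, 62, 62, 63, 60, 59, 60, 60, 79, 118, 108, 58, 33, 35, 35, 35, 36, 36, 36, 37, 38, 38, 39, 39, 40, 42, 39, 40, 78, 87, 87, 86]
w5 [119, 119, 120, 119, 119, 119, 118, 118, 122, 127, 111, 64, 41, 43, 42, 42, 42, 43, 42, 43, 43, 44, 45, 44, 45, 46, 44, 48, 84, 90, 90, 90]
w6 [162, 162, 162, 162, 162, 157, 152, 146, 140, 141, 131, 77, 50, 51, 53, 52, 52, 51, 53, 52, 53, 53, 53, 53, 54, 54, 53, 51, 84, 99, 100, 100]
w7 [150, 150, 150, 150, 150, 149, 149, 149, 147, 144, 123, 72, 51, 53, 53, 52, 51, 52, 53, 53, 52, 54, 53, 53, 54, 54, 52, 55, 94, 102, 101, 101]
```

View pics/w7b.png

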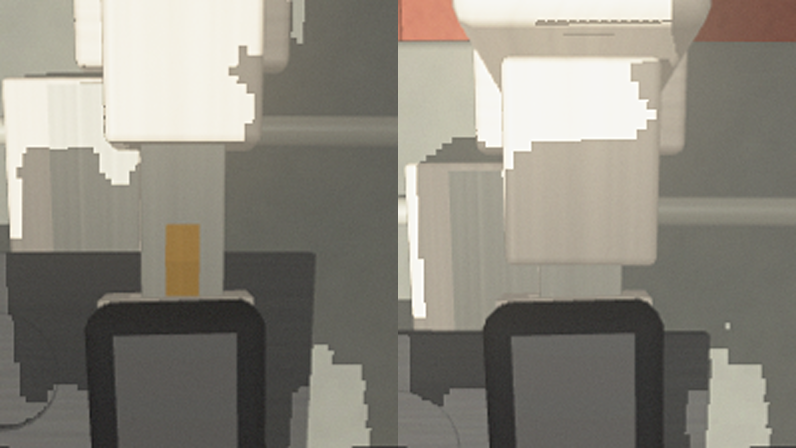

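```bash

python3 steer.py '0 .001 .002 0 .02;0 .001 .002 0 .02;0 .001 .002 0 .02' 60
python3 steer.py '.002 0 0 0 .02;.004 0 0 0 .02;.004 0 0 0 .02' 60
python3 steer.py '.002 0 0 0 .02;.004 0 0 0 .02;.006 0 0 0 .02;.006 0 0 0 .02' 60
python3 steer.py '.002 0 0 0 .02;.003 0 0 0 .02;.003 0 0 0 .02' 60
```

```text
time_s: 9.42
tool_pos: [0.6325, -0.0431, 0.1361]
tool_rot: [-180.0, -0.2, 1.9]
force: [3.9, -1.1, 0.4]
grip_width: 0.0359
grasp_force: 59.5
time_s: 9.67
tool_pos: [0.6343, -0.0431, 0.1359]
tool_rot: [-180.0, 0.2, 1.9]
force: [-3.7, -0.9, 6.5]
grip_width: 0.0356
grasp_force: 59.5
time_s: 10.0
tool_pos: [0.6393, -0.0429, 0.1359]
tool_rot: [-180.0, 0.3, 1.9]
force: [-6.7, -0.9, 8.3]
grip_width: 0.0354
grasp_force: 59.5
time_s: 10.25
tool_pos: [0.6399, -0.0429, 0.136]
tool_rot: [180.0, 0.6, 1.9]
force: [-13.9, -1.0, 12.9]
grip_width: 0.0356
grasp_force: 59.5
```

Now drag is visible with the head low, as expected. Pull test again.

```bash

python3 steer.py '.004 0 0 0 .02;.004 0 0 0 .02' 60
python3 steer.py '-.004 0 0 0 .02;-.008 0 0 0 .02;-.011 0 0 0 .02;-.011 0 0 0 .02' 60
python3 steer.py '-.002 0 0 0 .02;-.004 0 0 0 .02;-.004 0 0 0 .02' 60
```

```text
time_s: 10.42
tool_pos: [0.6408, -0.042, 0.1361]
tool_rot: [-180.0, 1.0, 1.9]
force: [-23.8, -0.8, 19.6]
grip_width: 0.0353
grasp_force: 59.9
time_s: 10.75
tool_pos: [0.6374, -0.0425, 0.1358]
tool_rot: [-179.9, -0.0, 1.9]
force: [-0.1, 0.7, 4.5]
grip_width: 0.0355
grasp_force: 59.9
time_s: 11.0
tool_pos: [0.6343, -0.0433, 0.1358]
tool_rot: [-180.0, -0.1, 1.9]
force: [2.8, 1.1, 4.0]
grip_width: 0.0357
grasp_force: 59.9
```

```bash
python3 - <<'E'
from h import *
from scipy.optimize import least_squares
def tri(obs):
    cs=[(load(n),p) for n,p in obs]
    r=least_squares(lambda X:np.concatenate([(w2p(c,X)[0]-p) for c,p in cs]),[.68,-.03,.1]); return r.x.round(4),r.fun.round(1)
print('bracket',tri([('w2',(198.8,71.9)),('w6',(239,172.5)),('w7',(237,165.8)),('w5',(235,125.6))]))
print('bracket2',tri([('w2',(198.8,71.9)),('w6',(239,172.5)),('w7',(237,165.8))]))
print('blockR',tri([('w5',(230+262/1.99,71.4)),('w7',(230+260/1.99,133)),('w6',(160+200,147))]))
print('blockL',tri([('w5',(230+104/1.99,71.4)),('w7',(230+105/1.99,133)),('w6',(160+123,147))]))
print('blockR2',tri([('w2',(190+318*.22,23)),('w7',(230+260/1.99,133))]))
for n in('w5','w6','w7'): print(n,load(n)['world_from_camera'][:3,3].round(4))
print(env.get_obs()['wrist_torque'])
E
```

```text
bracket (array([0.6606, 0.0156, 0.0359]), array([-1.3,  1.4, -0.7,  1.2,  0.9, -1.2,  0.7, -1. ]))
bracket2 (array([0.6611, 0.015 , 0.0374]), array([-1.3,  0.8, -0.4,  1. ,  1.3, -1.5]))
blockR (array([ 0.6897, -0.0606,  0.1124]), array([ 0.2,  0.1, -0.4, -0.6,  0.2,  0.5]))
blockL (array([ 0.6885, -0.0238,  0.1124]), array([-0.6,  0.2,  0.3, -0.6,  0.3,  0.5]))
blockR2 (array([ 0.6892, -0.0606,  0.1128]), array([ 0.6, -0.6, -0.4,  0.4]))
w5 [ 0.6711 -0.0419  0.2826]
w6 [ 0.7068 -0.0407  0.2816]
w7 [ 0.6982 -0.0411  0.2826]
[ 2.84166195e-01 -8.99299238e-01 -6.76161946e-04]
```

```bash

python3 steer.py '.002 0 -.0006 0 .02;.005 0 -.0006 0 .02;.008 0 -.0006 0 .02;.011 0 -.0006 0 .02;.014 0 -.0006 0 .02' 60
python3 steer.py '.001 0 0 0 .02;.002 0 0 0 .02;.002 0 0 0 .02' 60
python3 steer.py '.001 0 -.001 0 .02;.002 0 -.002 0 .02;.002 0 -.002 0 .02' 60
```

```text
time_s: 11.42
tool_pos: [0.6408, -0.0437, 0.136]
tool_rot: [179.9, 1.0, 1.8]
force: [-25.0, 0.2, 24.4]
grip_width: 0.0356
grasp_force: 59.9
time_s: 11.67
tool_pos: [0.6408, -0.0437, 0.1361]
tool_rot: [179.9, 1.2, 1.8]
force: [-25.2, -0.1, 21.8]
grip_width: 0.0356
grasp_force: 59.9
time_s: 11.92
tool_pos: [0.6411, -0.0436, 0.1365]
tool_rot: [179.9, 1.4, 1.8]
force: [-25.7, 0.8, 19.6]
grip_width: 0.0355
grasp_force: 59.9
```

```bash

python3 -c "
from h import *
c=snap('wrist','w8')
for n in ('w6','w8'):
    g=cv2.cvtColor(load(n)['color'],6).astype(float); print(n,[int(v) for v in g[120:172,310:330].mean(1)]); print([int(v) for v in g[120:172,290:298].mean(1)])
i=c['color'][100:220,230:410]
cv2.imwrite('pics/w8b.png',cv2.resize(i,(720,480),interpolation=cv2.INTER_CUBIC))"
```

```text
w6 [166, 166, 166, 165, 165, 165, 165, 164, 165, 165, 164, 164, 164, 163, 163, 163, 163, 163, 162, 162, 162, 162, 162, 162, 162, 157, 152, 146, 140, 141, 131, 77, 50, 51, 53, 52, 52, 51, 53, 52, 53, 53, 53, 53, 54, 54, 53, 51, 84, 99, 100, 100]
[167, 167, 166, 167, 166, 167, 166, 165, 165, 166, 166, 166, 166, 165, 165, 165, 165, 165, 165, 165, 165, 163, 163, 163, 164, 159, 153, 146, 142, 140, 147, 104, 62, 53, 55, 55, 55, 55, 55, 55, 55, 54, 55, 55, 55, 55, 57, 55, 60, 95, 102, 100]
w8 [173, 172, 172, 173, 172, 171, 172, 172, 171, 172, 171, 171, 171, 171, 170, 170, 170, 169, 170, 169, 169, 169, 169, 168, 169, 168, 167, 163, 157, 149, 147, 141, 83, 51, 54, 54, 54, 54, 54, 54, 54, 55, 54, 55, 55, 56, 55, 56, 55, 55, 95, 104]
[175, 175, 175, 175, 175, 175, 174, 173, 174, 173, 174, 174, 172, 173, 173, 173, 172, 172, 173, 172, 172, 171, 172, 172, 172, 171, 170, 165, 159, 150, 146, 151, 91, 54, 57, 59, 58, 58, 56, 58, 57, 58, 58, 57, 57, 59, 59, 59, 58, 56, 92, 104]
```

View pics/w8b.png

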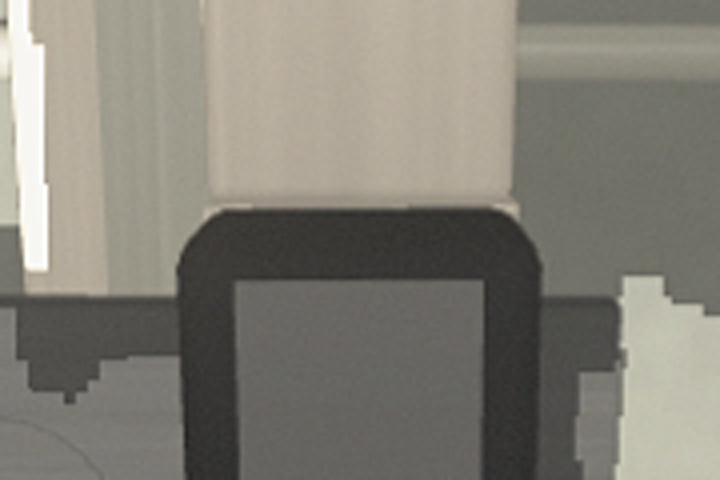

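```bash

python3 steer.py '-.004 0 .001 0 .02;-.008 0 .001 0 .02;-.010 0 .001 0 .02;-.010 0 .001 0 .02' 60
python3 steer.py '-.002 0 0 0 .02;-.003 0 0 0 .02;-.003 0 0 0 .02' 60
python3 steer.py '-.002 0 0 0 .02;-.003 0 0 0 .02;-.003 0 0 0 .02' 60
python3 steer.py '-.002 0 0 0 .02;-.003 0 0 0 .02;-.003 0 0 0 .02' 60
```

```text
time_s: 12.3
tool_pos: [0.6399, -0.0438, 0.1359]
tool_rot: [180.0, 0.2, 1.8]
force: [-2.9, 0.6, 2.8]
grip_width: 0.0357
grasp_force: 59.9
time_s: 12.55
tool_pos: [0.6378, -0.0438, 0.136]
tool_rot: [180.0, 0.1, 1.8]
force: [0.5, -0.7, -1.5]
grip_width: 0.0355
grasp_force: 59.9
time_s: 12.8
tool_pos: [0.6352, -0.0436, 0.1366]
tool_rot: [180.0, 0.0, 1.9]
force: [0.3, 0.7, -0.9]
grip_width: 0.0357
grasp_force: 59.9
time_s: 13.05
tool_pos: [0.6329, -0.0436, 0.1372]
tool_rot: [180.0, -0.1, 1.9]
force: [2.0, -0.2, -0.7]
grip_width: 0.0358
grasp_force: 59.9
```

```bash

python3 -c "
from h import *
c=snap('wrist','w9'); st()
for n in ('w7','w9'):
    g=cv2.cvtColor(load(n)['color'],6).astype(float); print(n,[int(v) for v in g[118:156,310:330].mean(1)])
g=cv2.cvtColor(load('w5')['color'],6).astype(float); print([int(v) for v in g[55:85,310:330].mean(1)])
print([int(v) for v in g[100:152,318:326].mean(1)])
print(env.get_obs()['wrist_torque'])
"
```

```text
t 13.1 [ 0.633  -0.0436  0.1372] [ 1.7999e+02 -1.0000e-01  1.8600e+00] F [ 2.5  0.3 -0.4] w 0.0355 g 59.9
w7 [170, 169, 169, 169, 168, 168, 168, 168, 168, 168, 168, 165, 160, 154, 144, 149, 151, 151, 151, 151, 151, 150, 150, 150, 150, 150, 150, 149, 149, 149, 147, 144, 123, 72, 51, 53, 53, 52]
w9 [168, 168, 167, 167, 167, 167, 166, 167, 166, 166, 166, 166, 161, 155, 149, 142, 147, 149, 149, 149, 149, 149, 148, 148, 148, 148, 148, 148, 148, 147, 147, 144, 143, 116, 68, 50, 52, 51]
[240, 240, 240, 240, 240, 240, 240, 240, 240, 240, 240, 240, 239, 235, 232, 221, 128, 138, 150, 149, 149, 149, 149, 149, 148, 148, 148, 147, 147, 147]
[142, 142, 141, 142, 141, 140, 141, 139, 141, 139, 140, 140, 132, 125, 123, 122, 124, 123, 123, 123, 124, 123, 123, 122, 123, 122, 122, 122, 122, 121, 122, 118, 116, 117, 116, 116, 117, 116, 116, 116, 116, 116, 117, 116, 116, 116, 115, 115, 120, 127, 106, 61]
[ 0.03657558 -0.69610518  0.02449814]
```

```bash

python3 -c "
from h import *
c=load('w5');f=lambda p,z:p2w(c,p,z).round(4)
print('catch rear',f((321,111.5),.112),f((321,111.5),.116),'div',f((321,130.5),.112),f((321,130.5),.116))
c=load('w4');print('catch front',p2w(c,(160+382*.4,32),.112).round(4))"
python3 steer.py '.003 0 .0006 0 .02;.006 0 .0006 0 .02;.009 0 .0006 0 .02;.011 0 .0006 0 .02;.011 0 .0006 0 .02' 60
python3 steer.py '-.001 0 0 0 .05;-.002 0 0 0 .05;-.002 0 0 0 .05;-.002 0 0 0 .05;-.002 0 0 0 .05' 60
python3 -c "
from h import *
c=snap('wrist','w10');g=cv2.cvtColor(c['color'],6).astype(float); print([int(v) for v in g[118:156,310:330].mean(1)])"
```

```text
catch rear [ 0.6712 -0.0425  0.112 ] [ 0.6712 -0.0425  0.116 ] div [ 0.6624 -0.0428  0.112 ] [ 0.6626 -0.0427  0.116 ]
catch front [ 0.6539 -0.0431  0.112 ]
time_s: 13.52
tool_pos: [0.6406, -0.0435, 0.1361]
tool_rot: [180.0, 0.4, 1.8]
force: [-9.2, 0.2, 6.3]
grip_width: 0.036
grasp_force: 59.9
time_s: 13.93
tool_pos: [0.6416, -0.0434, 0.1362]
tool_rot: [180.0, -0.0, 1.9]
force: [0.3, 0.0, -0.2]
grip_width: 0.0491
grasp_force: 0.0
[172, 172, 172, 172, 171, 172, 171, 171, 170, 171, 170, 170, 170, 170, 170, 170, 169, 169, 169, 169, 169, 168, 168, 168, 168, 168, 167, 168, 167, 167, 167, 161, 155, 145, 143, 159, 94, 50]
```

```bash

python3 steer.py '0 0 0 0 .02;0 0 0 0 .02;0 0 0 0 .02;0 0 0 0 .02' 40
python3 steer.py '-.002 0 0 0 .02;-.003 0 0 0 .02;-.003 0 0 0 .02' 40
python3 steer.py '-.002 0 0 0 .02;-.003 0 0 0 .02;-.003 0 0 0 .02' 40
```

```text
time_s: 14.32
tool_pos: [0.6414, -0.0434, 0.1362]
tool_rot: [180.0, -0.0, 1.9]
force: [0.1, 0.2, 0.1]
grip_width: 0.0359
grasp_force: 40.0
time_s: 14.57
tool_pos: [0.6381, -0.0435, 0.1362]
tool_rot: [180.0, 0.0, 1.9]
force: [-0.4, -0.8, -0.3]
grip_width: 0.0354
grasp_force: 40.0
time_s: 14.82
tool_pos: [0.6357, -0.0436, 0.1366]
tool_rot: [180.0, -0.1, 1.9]
force: [1.4, 0.1, 0.6]
grip_width: 0.0359
grasp_force: 40.0
```

```bash

p(){ grep -E 'tool_pos|force: \[' | tr '\n' ' '; echo; }
python3 steer.py '.003 0 0 0 .02;.006 0 0 0 .02;.008 0 0 0 .02;.008 0 0 0 .02' 50 |p
python3 steer.py '-.002 0 0 0 .02;-.003 0 0 0 .02;-.003 0 0 0 .02' |p
python3 steer.py '-.0005 0 0 0 .02;-.0005 0 0 0 .02'|p
python3 steer.py '-.0005 0 0 0 .02;-.0005 0 0 0 .02'|p
python3 steer.py '-.0005 0 0 0 .02;-.0005 0 0 0 .02'|p
python3 steer.py '-.0005 0 0 0 .02;-.0005 0 0 0 .02'|p
python3 steer.py '-.0005 0 0 0 .02;-.0005 0 0 0 .02'|p
python3 steer.py '-.0005 0 0 0 .02;-.0005 0 0 0 .02'|p
python3 steer.py '-.0005 0 0 0 .02;-.0005 0 0 0 .02'|p
python3 steer.py '-.0005 0 0 0 .02;-.0005 0 0 0 .02'|p
```

```text
tool_pos: [0.6416, -0.0435, 0.1362] force: [-5.5, -0.1, 5.9] 
tool_pos: [0.6408, -0.0435, 0.1362] force: [0.6, -0.2, 1.0] 
tool_pos: [0.6401, -0.0435, 0.1362] force: [1.1, -1.1, 0.6] 
tool_pos: [0.6394, -0.0435, 0.1362] force: [1.1, 0.3, 0.3] 
tool_pos: [0.6388, -0.0435, 0.1362] force: [1.3, -0.6, -1.1] 
tool_pos: [0.6382, -0.0435, 0.1362] force: [0.3, -0.3, -0.2] 
tool_pos: [0.6377, -0.0435, 0.1362] force: [0.1, 0.3, -0.4] 
tool_pos: [0.6373, -0.0435, 0.1362] force: [1.6, -0.3, -0.7] 
tool_pos: [0.6369, -0.0436, 0.1362] force: [0.8, -0.1, -0.1] 
tool_pos: [0.6366, -0.0436, 0.1364] force: [2.7, 0.5, -0.0]
```

```bash

p(){ grep -E 'tool_pos|force: \[' | tr '\n' ' '; echo; }
python3 steer.py '-.001 0 0 0 .02;-.001 0 0 0 .02'|p
python3 steer.py '-.001 0 0 0 .02;-.001 0 0 0 .02'|p
python3 steer.py '-.001 0 0 0 .02;-.001 0 0 0 .02'|p
python3 steer.py '-.001 0 0 0 .02;-.001 0 0 0 .02'|p
python3 steer.py '-.001 0 0 0 .02;-.001 0 0 0 .02'|p
python3 steer.py '-.001 0 0 0 .02;-.001 0 0 0 .02'|p
python3 steer.py '-.001 0 0 0 .02;-.001 0 0 0 .02'|p
python3 steer.py '-.001 0 0 0 .02;-.001 0 0 0 .02'|p
python3 -c "
from h import *
c=snap('wrist','w11');g=cv2.cvtColor(c['color'],6).astype(float); print([int(v) for v in g[100:158,310:330].mean(1)]);o=env.get_obs();print(o['wrist_torque'],o['tool_rot'])"
```

```text
tool_pos: [0.6357, -0.0436, 0.1366] force: [2.4, 0.9, -0.8] 
tool_pos: [0.6349, -0.0436, 0.1368] force: [3.2, -0.2, 0.4] 
tool_pos: [0.6341, -0.0436, 0.1368] force: [4.1, -0.0, 2.2] 
tool_pos: [0.6328, -0.0437, 0.1367] force: [4.4, 0.6, 0.7] 
tool_pos: [0.6318, -0.0437, 0.1366] force: [4.2, 0.1, 2.6] 
tool_pos: [0.6308, -0.0437, 0.1365] force: [4.8, 0.7, 2.0] 
tool_pos: [0.6298, -0.0438, 0.1366] force: [5.2, 0.8, 3.0] 
tool_pos: [0.6293, -0.0438, 0.1368] force: [5.7, -0.0, 2.7] 
[175, 175, 175, 175, 175, 174, 174, 174, 174, 173, 173, 173, 172, 172, 172, 172, 172, 172, 171, 171, 171, 171, 167, 159, 154, 146, 152, 155, 155, 154, 153, 154, 154, 153, 153, 154, 153, 153, 152, 152, 152, 152, 152, 152, 151, 152, 151, 151, 151, 151, 151, 146, 146, 119, 69, 52, 53, 53]
[ 7.29477416e-02 -1.51210306e+00 -6.09288598e-04] [ 1.79994012e+02 -1.35405309e-01  1.85509894e+00]
```

```bash

p(){ grep -E 'tool_pos|force: \[' | tr '\n' ' '; echo; }
python3 steer.py '.003 0 .0005 0 .02;.006 0 .0005 0 .02;.009 0 .0005 0 .02;.012 0 .0005 0 .02;.014 0 .0005 0 .02;.014 0 .0005 0 .02' 50|p
python3 steer.py '.001 0 0 0 .02;.002 0 0 0 .02;.002 0 0 0 .02' |p
python3 steer.py '-.003 0 0 0 .02;-.003 0 0 0 .02' |p
python3 steer.py '0 0 0 0 .087;0 0 0 0 .087;0 0 0 0 .087;0 0 0 0 .087;0 0 0 0 .087;0 0 0 0 .087;0 0 0 0 .087;0 0 0 0 .087'|p
python3 -c "
from h import *
st();c=snap('wrist','w12');g=cv2.cvtColor(c['color'],6).astype(float); print([int(v) for v in g[135:158,310:330].mean(1)])"
```

```text
tool_pos: [0.6385, -0.0436, 0.1361] force: [-9.2, -0.4, 13.1] 
tool_pos: [0.6399, -0.0436, 0.1362] force: [-10.9, -0.7, 14.3] 
tool_pos: [0.6396, -0.0436, 0.1361] force: [-2.0, 0.5, 8.0] 
tool_pos: [0.6412, -0.0434, 0.1355] force: [0.1, -1.3, -0.0] 
t 19.7 [ 0.6412 -0.0434  0.1355] [1.80e+02 2.00e-02 1.85e+00] F [ 0.1 -1.3 -0. ] w 0.0811 g 0.0
[169, 169, 169, 169, 169, 169, 169, 168, 168, 169, 168, 168, 169, 164, 158, 152, 144, 148, 151, 150, 148, 145, 146]
```

```bash

p(){ grep -E 'tool_pos|force: \[' | tr '\n' ' '; echo; }
python3 steer.py '0 0 .0005 0 .02;0 0 .0005 0 .02;0 0 .0005 0 .02;0 0 .0005 0 .02;0 0 .0005 0 .02;0 0 .0005 0 .02;0 0 .0005 0 .02;0 0 .0005 0 .02' 50|p
python3 steer.py '.003 0 0 0 .02;.006 0 0 0 .02;.008 0 0 0 .02;.008 0 0 0 .02' |p
python3 steer.py '.001 0 0 0 .02;.002 0 0 0 .02;.002 0 0 0 .02' |p
python3 -c "
from h import *
st();c=snap('wrist','w13');g=cv2.cvtColor(c['color'],6).astype(float); print([int(v) for v in g[135:160,310:330].mean(1)])"
python3 steer.py '-.002 0 0 0 .087;-.004 0 0 0 .087;-.004 0 0 0 .087;-.004 0 0 0 .087;-.004 0 0 0 .087;-.004 0 0 0 .087;-.004 0 0 0 .087;-.004 0 0 0 .087'|p
python3 -c "
from h import *
st();c=snap('wrist','w14');g=cv2.cvtColor(c['color'],6).astype(float); print([int(v) for v in g[135:160,310:330].mean(1)])"
```

```text
tool_pos: [0.6413, -0.0434, 0.1352] force: [0.1, -0.3, 0.4] 
tool_pos: [0.6455, -0.0434, 0.1352] force: [-12.7, -0.2, 9.2] 
tool_pos: [0.6457, -0.0433, 0.1352] force: [-17.1, -0.6, 13.0] 
t 21.0 [ 0.6457 -0.0433  0.1352] [179.95   0.81   1.83] F [-17.1  -0.6  13. ] w 0.0361 g 50.0
[167, 167, 167, 167, 167, 166, 166, 166, 166, 166, 166, 166, 165, 165, 165, 165, 165, 165, 164, 164, 164, 164, 161, 155, 150]
tool_pos: [0.6474, -0.0432, 0.1351] force: [0.3, -0.2, -1.0] 
t 21.72 [ 0.6474 -0.0432  0.1351] [180.    -0.     1.85] F [ 0.3 -0.2 -1. ] w 0.0806 g 0.0
[169, 169, 169, 169, 168, 168, 168, 169, 168, 167, 167, 167, 167, 167, 167, 167, 167, 166, 167, 166, 166, 166, 166, 165, 166]
```

```bash

python3 -c "
from h import *
c=load('w14');g=cv2.cvtColor(c['color'],6).astype(float); print([int(v) for v in g[153:172,310:330].mean(1)])"
python3 steer.py '0 0 -.03 0 .087;0 0 -.06 0 .087;0 0 -.09 0 .087;0 0 -.12 0 .087;0 0 -.12 0 .087;0 0 -.12 0 .087'
python3 -c "
from h import *
st();c=snap('wrist','w15');g=cv2.cvtColor(c['color'],6).astype(float)
# seat prediction: lens/body outline projections
R=Ro.from_euler('z',1.8,degrees=True);S=np.array([.6136,-.0445,.1])
P=lambda v:w2p(c,S+R.apply(v))[0].round(1)
print('rear top',P([.074,0,.046]),'dot',P([0,0,.046]),'rear sides',P([.06,.018,.046]),P([.06,-.018,.046]),'stop',P([.0755,0,.0125]))
u,v=map(int,P([.074,0,.046])); print(u,v,[int(t) for t in g[v-14:v+14,u-8:u+8].mean(1)])
u,v=map(int,P([.06,0,.046])); print(u,[int(t) for t in g[v-2:v+3,u-35:u+35].mean(0)])
u,v=map(int,P([0,0,.046])); print(u,v,g[v-2:v+3,u-2:u+3].mean())"
```

```text
[167, 166, 166, 166, 166, 165, 166, 165, 163, 159, 154, 142, 142, 143, 157, 102, 55, 53, 53]
time_s: 22.27
tool_pos: [0.6486, -0.043, 0.2578]
tool_rot: [180.0, -0.3, 1.9]
force: [-0.3, -0.2, -0.5]
grip_width: 0.0865
grasp_force: 0.0
t 22.27 [ 0.6486 -0.043   0.2578] [179.96  -0.27   1.86] F [-0.3 -0.2 -0.5] w 0.0865 g 0.0
rear top [320.1 150.3] dot [320.  245.8] rear sides [295.6 169.3] [344.5 169.3] stop [320.  144.2]
320 150 [146, 146, 146, 146, 145, 145, 147, 140, 130, 129, 106, 67, 54, 55, 56, 57, 57, 58, 58, 55, 88, 94, 92, 92, 92, 92, 92, 91]
320 [106, 106, 107, 106, 106, 105, 106, 105, 105, 105, 106, 101, 52, 56, 58, 58, 59, 58, 56, 68, 101, 133, 130, 134, 157, 157, 156, 156, 156, 155, 154, 153, 155, 156, 154, 155, 156, 155, 154, 155, 156, 155, 155, 156, 153, 129, 125, 126, 126, 125, 127, 122, 81, 52, 65, 63, 65, 59, 55, 54, 63, 69, 69, 68, 69, 69, 68, 70, 69, 69]
320 245 220.72
```

```bash

python3 steer.py '-.01 -.025 0 0 .087;-.03 -.07 0 0 .087;-.138 -.328 0 0 .087;-.138 -.328 0 0 .087;-.138 -.328 0 0 .087;-.138 -.328 0 0 .087;-.138 -.328 0 0 .087;-.138 -.328 0 0 .087'
python3 steer.py '-.014 -.035 0 0 .087;-.014 -.035 0 0 .087;-.014 -.035 0 0 .087;-.014 -.035 0 0 .087'
python3 -c "
from h import *
st();c=snap('wrist','w16');cv2.imwrite('pics/w16b.png',cv2.resize(c['color'][:300],(800,375),interpolation=cv2.INTER_CUBIC))"
```

```text
time_s: 22.98
tool_pos: [0.5124, 0.2472, 0.2535]
tool_rot: [179.9, 0.1, 1.8]
force: [-0.4, -0.3, -0.9]
grip_width: 0.0873
grasp_force: 0.0
time_s: 23.32
tool_pos: [0.499, 0.2797, 0.2537]
tool_rot: [179.9, 0.1, 1.8]
force: [1.0, -1.7, -0.1]
grip_width: 0.087
grasp_force: 0.0
t 23.32 [0.499  0.2797 0.2537] [1.799e+02 1.100e-01 1.850e+00] F [ 1.  -1.7 -0.1] w 0.087 g 0.0
```

View pics/w16b.png

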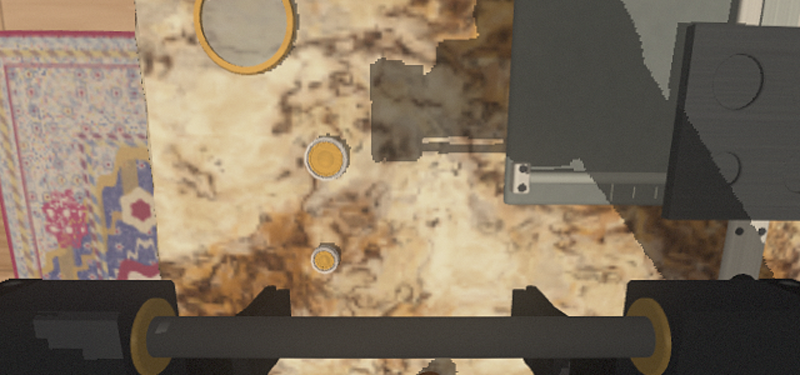

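```bash
python3 - <<'E'
from h import *
c=load('w16'); f=lambda x,y,z: p2w(c,((x+.5)*.8-.5,(y+.5)*.8-.5),z)
for n,l,r,t,b in(('L1',304,348,135,180),('L2',309,340,244,274)):
    y=(t+b)/2;x=(l+r)/2
    print(n,f(x,y,.010).round(4),'w',np.linalg.norm(f(l,y,.008)-f(r,y,.008)).round(4),'h',np.linalg.norm(f(x,t,.008)-f(x,b,.008)).round(4))
# refine with saturation/Hough
g=cv2.cvtColor(c['color'],6)
for x,y,r0,r1 in((326,157,14,22),(324,258,9,15)):
    u,v=int(x*.8),int(y*.8); q=cv2.resize(g[v-30:v+30,u-30:u+30],None,fx=4,fy=4,interpolation=cv2.INTER_CUBIC)
    h=cv2.HoughCircles(q,cv2.HOUGH_GRADIENT,1,200,param1=80,param2=15,minRadius=r0*4,maxRadius=r1*4)
    X,Y,R=h[0,0]; p=(u-30+(X+.5)/4-.5,v-30+(Y+.5)/4-.5); print(p,R/4,p2w(c,p,.010).round(4), 'diam', (2*np.linalg.norm(p2w(c,p,.01)-p2w(c,(p[0]+R/4,p[1]),.01))).round(4))
print('plate', f(690,30,.044),f(667,217,.044)); delta(.5,.28,.2,0)
E
```

```text
L1 [0.5472 0.3449 0.01  ] w 0.0384 h 0.0386
L2 [0.4558 0.347  0.01  ] w 0.0286 h 0.0287
(np.float32(260.5), np.float32(126.25)) 15.8 [0.5469 0.3451 0.01  ] diam 0.0343
(np.float32(259.25), np.float32(207.0)) 11.425 [0.4559 0.3473 0.01  ] diam 0.0262
plate [0.65321873 0.06543988 0.044     ] [0.51041956 0.05854707 0.044     ]
D [ 0.0004 -0.0012  0.0539] turn 1.73 rows 2.0
```

```bash
python3 - <<'E'
from h import *
c=load('top0')['color']
up=cv2.resize(c,None,fx=4,fy=4,interpolation=cv2.INTER_LINEAR); 
B=lambda x,y:(340+(x+.5)/3.7-.5,125+(y+.5)/3.7-.5)
A=lambda x,y:(175+(x+.5)/3.7-.5,125+(y+.5)/3.7-.5)
for n,p in(('gold2',B(632,508)),('olive',B(388,530)),('L1',A(203,277)),('sharp',B(371,247))):
    print(n)
    for dx in range(-9,10): print(tuple(int(v) for v in c[int(round(p[1])),int(round(p[0]))+dx]),end=' ')
    print()
g=cv2.cvtColor(load('w16')['color'],40)
E
python3 -c "
from h import *
delta(.4559,.3473,.09,90);delta(.4559,.3473,.09,0)"
```

```text
gold2
(44, 63, 83) (38, 54, 71) (37, 50, 68) (43, 63, 84) (62, 102, 133) (82, 138, 180) (87, 146, 190) (87, 146, 190) (87, 145, 189) (87, 146, 191) (89, 149, 193) (91, 153, 197) (95, 160, 204) (98, 163, 207) (94, 156, 201) (91, 139, 175) (89, 117, 138) (85, 107, 124) (79, 103, 122) 
olive
(46, 63, 82) (53, 76, 98) (56, 83, 105) (56, 84, 108) (55, 83, 107) (56, 84, 107) (56, 84, 107) (58, 87, 111) (59, 91, 116) (61, 93, 119) (59, 90, 115) (56, 84, 107) (55, 81, 104) (56, 84, 107) (58, 88, 112) (60, 92, 118) (61, 94, 119) (56, 86, 110) (49, 71, 92) 
L1
(156, 187, 215) (148, 177, 204) (141, 166, 191) (147, 170, 194) (135, 169, 199) (111, 163, 203) (99, 162, 207) (99, 164, 211) (101, 166, 213) (98, 163, 209) (98, 161, 205) (110, 166, 204) (129, 163, 190) (133, 157, 175) (150, 179, 200) (163, 196, 219) (166, 199, 220) (165, 196, 219) (164, 194, 218) 
sharp
(145, 182, 213) (137, 176, 211) (125, 167, 205) (112, 154, 190) (92, 133, 167) (85, 132, 170) (93, 152, 198) (99, 163, 213) (99, 163, 213) (96, 159, 207) (90, 149, 194) (93, 152, 197) (100, 159, 203) (103, 149, 186) (106, 136, 166) (111, 138, 168) (115, 144, 175) (121, 151, 181) (133, 160, 187) 
D [-0.0414 -0.07    0.1638] turn -88.27 rows 13.0
D [-0.0414 -0.07    0.1638] turn 1.73 rows 5.0
```

```bash
python3 - <<'E'
from h import *
for n in('w1','w2','w16'):
    for z in(.03,.05,.07,.09,.1): print(n,z,w2p(load(n),[.45,-.0208,z])[0].round(1),end=';')
    print()
c=load('w1')['color']; print('dark cols',[int(v) for v in c[185:215,0:30].mean(2).min(0)]); 
for r in range(180,224,2): print(r,[int(v) for v in c[r,0:24:2].mean(1)])
E
```

```text
w1 0.03 [ 13.8 199.4];w1 0.05 [ -1.7 204. ];w1 0.07 [-18.8 209.1];w1 0.09 [-37.7 214.8];w1 0.1 [-47.9 217.9];
w2 0.03 [246.6 267.3];w2 0.05 [243.  275.2];w2 0.07 [239.  283.9];w2 0.09 [234.5 293.5];w2 0.1 [232.1 298.8];
w16 0.03 [584.9 226.8];w16 0.05 [598.3 232.7];w16 0.07 [613.  239.3];w16 0.09 [629.4 246.6];w16 0.1 [638.2 250.6];
dark cols [33, 35, 35, 35, 36, 33, 36, 35, 37, 34, 36, 36, 34, 27, 27, 25, 110, 107, 103, 96, 97, 98, 98, 97, 98, 93, 85, 82, 76, 68]
180 [211, 213, 213, 203, 151, 209, 201, 169, 126, 100, 105, 110]
182 [214, 118, 110, 115, 117, 111, 182, 161, 108, 97, 111, 116]
184 [162, 114, 122, 121, 120, 118, 117, 116, 115, 101, 117, 121]
186 [117, 119, 122, 120, 121, 116, 118, 118, 113, 104, 111, 127]
188 [124, 121, 120, 119, 119, 117, 116, 118, 111, 108, 107, 121]
190 [97, 95, 111, 126, 121, 122, 116, 118, 116, 110, 99, 108]
192 [39, 42, 36, 37, 81, 122, 116, 119, 119, 113, 101, 114]
194 [41, 46, 42, 43, 37, 66, 117, 121, 118, 113, 104, 119]
196 [39, 43, 43, 41, 42, 39, 45, 118, 116, 114, 105, 112]
198 [44, 35, 40, 44, 41, 41, 35, 86, 119, 110, 131, 98]
200 [41, 42, 39, 43, 41, 41, 41, 32, 117, 135, 142, 101]
202 [38, 38, 41, 43, 41, 42, 42, 36, 141, 190, 154, 105]
204 [41, 39, 41, 37, 41, 44, 43, 34, 111, 198, 163, 120]
206 [39, 40, 41, 40, 43, 41, 45, 34, 215, 207, 172, 129]
208 [37, 40, 38, 43, 48, 45, 41, 40, 209, 211, 180, 142]
210 [33, 39, 38, 47, 42, 39, 35, 110, 207, 210, 187, 150]
212 [55, 40, 42, 42, 41, 79, 220, 212, 209, 208, 196, 160]
214 [216, 212, 213, 222, 218, 210, 210, 210, 211, 205, 208, 168]
216 [208, 207, 203, 208, 210, 207, 210, 211, 213, 206, 210, 180]
218 [199, 198, 193, 190, 192, 191, 175, 161, 164, 156, 152, 130]
220 [203, 199, 196, 196, 199, 202, 191, 163, 174, 175, 166, 130]
222 [202, 198, 199, 180, 178, 184, 173, 156, 165, 167, 150, 120]
```

```bash

python3 steer.py '-.02 .03 0 0 .06;-.04 .08 0 0 .06;-.058 .299 .12 0 .06;-.058 .299 .12 0 .06;-.058 .299 .12 0 .06;-.058 .299 .12 0 .06;-.058 .299 .12 0 .06;-.058 .299 .12 0 .06'
python3 -c "
from h import *
delta(.45,-.0208,.12)"
```

```text
time_s: 24.03
tool_pos: [0.4507, -0.0145, 0.1391]
tool_rot: [180.0, -0.0, 1.6]
force: [1.4, 0.3, -0.4]
grip_width: 0.0601
grasp_force: 0.0
D [-0.0009  0.0063  0.0191] turn 0 rows 1.0
```

```bash

python3 steer.py '0 .002 .02 0 .06;0 .002 .04 0 .06;0 .002 .055 0 .06;0 .002 .065 0 .06;0 .002 .07 0 .06;0 .002 .07 0 .06'
python3 steer.py '0 0 0 0 .01;0 0 0 0 .01;0 0 0 0 .01;0 0 0 0 .01;0 0 0 0 .01;0 0 0 0 .01;0 0 0 0 .01;0 0 0 0 .01' 30
```

```text
time_s: 24.53
tool_pos: [0.4508, -0.0133, 0.0691]
tool_rot: [-180.0, 0.1, 1.8]
force: [-0.7, 0.7, 0.2]
grip_width: 0.0598
grasp_force: 0.0
time_s: 25.2
tool_pos: [0.4519, -0.0127, 0.0705]
tool_rot: [180.0, -0.0, 1.8]
force: [-0.4, -1.2, 2.5]
grip_width: 0.0205
grasp_force: 29.5
```

```bash

python3 steer.py '0 -.015 0 0 .01;0 -.035 0 0 .01;0 -.06 0 0 .01;0 -.08 0 0 .01;0 -.095 0 0 .01;0 -.104 0 0 .01;0 -.108 0 0 .01;0 -.108 0 0 .01'
python3 steer.py '0 -.003 0 0 .01;0 -.006 0 0 .01;0 -.008 0 0 .01;0 -.008 0 0 .01'
```

```text
time_s: 25.87
tool_pos: [0.4485, 0.0966, 0.0705]
tool_rot: [-179.9, -0.1, 1.9]
force: [0.3, 1.8, 4.0]
grip_width: 0.0211
grasp_force: 29.5
time_s: 26.2
tool_pos: [0.4483, 0.1013, 0.0704]
tool_rot: [179.9, -0.0, 1.7]
force: [0.7, -2.7, 5.9]
grip_width: 0.0204
grasp_force: 29.4
```

```bash

p(){ grep -E 'tool_pos|force: \[' | tr '\n' ' '; echo; }
python3 steer.py '0 -.002 0 0 .01;0 -.003 0 0 .01;0 -.003 0 0 .01'|p
python3 steer.py '0 .004 0 0 .01;0 .006 0 0 .01;0 .006 0 0 .01'|p
python3 steer.py '0 0 0 0 .05;0 0 0 0 .05;0 0 0 0 .05;0 0 0 0 .05;0 0 0 0 .05'|p
python3 steer.py '0 0 -.03 0 .087;0 0 -.06 0 .087;-.01 -.03 -.1 0 .087;-.02 -.06 -.13 0 .087;-.03 -.08 -.15 0 .087;-.03 -.08 -.15 0 .087'|p
python3 -c "
from h import *
st();c=snap('wrist','w17');delta(.4559,.3473,.09,1.8)"
```

```text
tool_pos: [0.4483, 0.1015, 0.0704] force: [0.8, -9.3, 6.4] 
tool_pos: [0.4484, 0.0992, 0.0704] force: [1.6, -1.1, 5.5] 
tool_pos: [0.4473, 0.1004, 0.0696] force: [-0.3, 0.2, 0.8] 
tool_pos: [0.4153, 0.1869, 0.2259] force: [1.1, 0.9, 0.9] 
t 27.62 [0.4153 0.1869 0.2259] [-179.76   -0.51    2.35] F [1.1 0.9 0.9] w 0.0816 g 0.0
D [ 0.0457 -0.1621  0.1337] turn 0.41 rows 6.0
```

```bash

cat >> h.py <<'E'
def circ(c,P,z,diam,win=1.6,k=4,p2=12,clahe=True,n=3):
    """find circle of known diameter near world P at height z -> world centre(s)"""
    g=cv2.cvtColor(c['color'],6)
    u,v=w2p(c,[P[0],P[1],z])[0]; e=w2p(c,[P[0],P[1]+diam/2,z])[0]; r=np.hypot(*(e-[u,v])); W=int(r*win)+4
    x0,y0=int(u)-W,int(v)-W
    if x0<0 or y0<0 or x0+2*W>640 or y0+2*W>400: print('out',u,v); return
    q=cv2.resize(g[y0:y0+2*W,x0:x0+2*W],None,fx=k,fy=k,interpolation=cv2.INTER_CUBIC)
    if clahe: q=cv2.normalize(q,None,0,255,cv2.NORM_MINMAX)
    h=cv2.HoughCircles(q,cv2.HOUGH_GRADIENT,1,6,param1=60,param2=p2,minRadius=int(r*k*.9),maxRadius=int(r*k*1.1))
    if h is None: print('none',u,v); return
    for X,Y,R in h[0][:n]:
        p=(x0+(X+.5)/k-.5,y0+(Y+.5)/k-.5); print('pix',np.round(p,1),'r',round(R/k,1),'exp',round(r,1),p2w(c,p,z).round(4))
E
python3 -c "
from h import *
c=load('w17')
print(w2p(c,[[.5481,.138,.044],[.6161,.1403,.044],[.5481,.07,.044]]).round(1), load('w16')['world_from_camera'][:3,3])
circ(c,(.5481,.138),.044,.029);circ(c,(.6161,.1403),.044,.041)
circ(c,(.5501,.07),.044,.035)
"
```

```text
[[383.3  36.9]
 [386.8 -50.4]
 [461.   40.9]] [0.56525696 0.28185094 0.3985747 ]
pix [385.2  40. ] r 17.6 exp 16.7 [0.5457 0.1361 0.044 ]
pix [386.2  38.8] r 16.7 exp 16.7 [0.5467 0.1353 0.044 ]
pix [384.5  38.2] r 16.7 exp 16.7 [0.547  0.1369 0.044 ]
out 386.8186051881366 -50.44528386828148
pix [470.2  34.2] r 21.6 exp 19.9 [0.5539 0.0626 0.044 ]
pix [450.8  38.2] r 21.3 exp 19.9 [0.5498 0.0792 0.044 ]
pix [455.2  45. ] r 21.6 exp 19.9 [0.5445 0.0746 0.044 ]
```

```bash

p(){ grep -E 'tool_pos|force: \[' | tr '\n' ' '; echo; }
python3 steer.py '.01 -.03 .02 0 .087;.03 -.07 .05 0 .087;.0457 -.162 .126 .4 .087;.0457 -.162 .126 .4 .087;.0457 -.162 .126 .4 .087;.0457 -.162 .126 .4 .087;.0457 -.162 .126 .4 .087;.0457 -.162 .126 .4 .087'|p
python3 -c "
from h import *
st();c=snap('wrist','w18');print(w2p(c,[[.4559,.3473,.01],[.5472,.345,.01]]));delta(.4559,.3473,.0205,1.8)
circ(c,(.5472,.345),.01,.038)
circ(c,(.4559,.3473),.01,.026)"
```

```text
tool_pos: [0.4554, 0.3415, 0.0929] force: [1.0, 0.1, 0.2] 
t 28.33 [0.4554 0.3415 0.0929] [1.7989e+02 1.4000e-01 1.4600e+00] F [1.  0.1 0.2] w 0.0873 g 0.0
[[310.79213443 210.96038524]
 [317.45933042  67.68809732]]
D [-0.0002 -0.0062  0.0735] turn -0.42 rows 2.0
pix [316.  73.] r 28.4 exp 31.1 [0.5441 0.3458 0.01  ]
pix [315.8  71.2] r 30.0 exp 31.1 [0.5451 0.346  0.01  ]
pix [314.   69.5] r 28.6 exp 31.1 [0.5461 0.3471 0.01  ]
pix [310.  211.5] r 18.6 exp 19.3 [0.4555 0.3478 0.01  ]
pix [311. 210.] r 17.5 exp 19.3 [0.4566 0.3472 0.01  ]
pix [309.5 209.5] r 17.6 exp 19.3 [0.4569 0.3482 0.01  ]
```

Coin_a is where expected. Descend and grip.

```bash

p(){ grep -E 'tool_pos|force: \[|grip_w|grasp' | tr '\n' ' '; echo; }
python3 steer.py '0 -.0062 .025 -.4 .06;0 -.0062 .05 -.4 .06;0 -.0062 .066 -.4 .06;0 -.0062 .0735 -.4 .06;0 -.0062 .0735 -.4 .06;0 -.0062 .0735 -.4 .06'|p
python3 steer.py '0 0 0 0 .015;0 0 0 0 .015;0 0 0 0 .015;0 0 0 0 .015;0 0 0 0 .015;0 0 0 0 .015;0 0 0 0 .015;0 0 0 0 .015' 25|p
python3 steer.py '0 0 -.02 0 .015;0 0 -.05 0 .015;0 0 -.08 0 .015;0 0 -.08 0 .015'|p
python3 -c "
from h import *
st();delta(.547,.137,.1,1.8)"
```

```text
tool_pos: [0.4568, 0.3483, 0.0219] force: [0.5, -0.2, 0.1] grip_width: 0.0617 grasp_force: 0.0 
tool_pos: [0.4557, 0.3491, 0.0207] force: [0.4, -0.4, 1.8] grip_width: 0.0246 grasp_force: 25.0 
tool_pos: [0.4583, 0.3519, 0.1063] force: [1.4, 1.5, 0.0] grip_width: 0.0248 grasp_force: 25.0 
t 29.88 [0.4583 0.3519 0.1063] [-179.71   -0.46    1.87] F [1.4 1.5 0. ] w 0.0248 g 25.0
D [0.0816 0.2177 0.0059] turn 0.07 rows 6.0
```

```bash

p(){ grep -E 'tool_pos|force: \[|grip_w|grasp' | tr '\n' ' '; echo; }
python3 steer.py '.01 .03 0 0 .015;.03 .07 0 0 .015;.0816 .2177 .01 0 .015;.0816 .2177 .01 0 .015;.0816 .2177 .01 0 .015;.0816 .2177 .01 0 .015;.0816 .2177 .01 0 .015;.0816 .2177 .01 0 .015'|p
python3 steer.py '0 0 0 0 .015;0 0 0 0 .015;0 0 0 0 .015'|p
python3 -c "
from h import *
st();c=snap('wrist','w19');o=env.get_obs()
print(w2p(c,[[.547,.137,.044],[.615,.139,.044],[.549,.069,.044]]), 'coin',w2p(c,o['tool_pos']-[0,0,.011]))
circ(c,(.615,.139),.044,.041);circ(c,(.547,.137),.044,.029)
cv2.imwrite('pics/w19b.png',c['color'])"
```

```text
tool_pos: [0.5449, 0.1309, 0.0898] force: [-0.2, 1.0, 0.5] grip_width: 0.0248 grasp_force: 25.0 
tool_pos: [0.5436, 0.1361, 0.0906] force: [-0.3, 0.5, -0.5] grip_width: 0.0245 grasp_force: 25.0 
t 30.8 [0.5436 0.1361 0.0906] [-179.97    0.      2.03] F [-0.3  0.5 -0.5] w 0.0245 g 25.0
[[318.17115409 224.00418651]
 [318.83722606 100.67399004]
 [436.66631513 224.65895202]] coin [[319.84904553 253.96215298]]
pix [321.2  98. ] r 39.8 exp 39.0 [0.6164 0.1378 0.044 ]
pix [319.8  99.8] r 39.3 exp 39.0 [0.6155 0.1385 0.044 ]
pix [322.2  99.8] r 41.8 exp 39.0 [0.6155 0.1372 0.044 ]
pix [320.  249.2] r 25.1 exp 25.4 [0.5316 0.1354 0.044 ]
pix [320.5 254.2] r 27.3 exp 25.4 [0.5285 0.135  0.044 ]
pix [320.2 255.8] r 26.8 exp 25.4 [0.5275 0.1351 0.044 ]
```

```bash

p(){ grep -E 'tool_pos|force: \[|grip_w|grasp' | tr '\n' ' '; echo; }
python3 steer.py '.0039 -.0001 .01 .2 .015;.0039 -.0001 .02 .2 .015;.0039 -.0001 .022 .2 .015;.0039 -.0001 .022 .2 .015;.0039 -.0001 .022 .2 .015'|p
python3 -c "
from h import *
delta(.5475,.1364,.0605,1.8)"
```

```text
tool_pos: [0.5477, 0.1344, 0.0679] force: [0.0, 0.2, 0.3] grip_width: 0.025 grasp_force: 25.0 
D [-0.0001 -0.002   0.0074] turn -0.13 rows 1.0
```

```bash

p(){ grep -E 'tool_pos|force: \[|grip_w|grasp' | tr '\n' ' '; echo; }
python3 steer.py '0 -.001 .001 0 .015;0 -.001 .001 0 .015;0 -.001 .001 0 .015'|p
python3 steer.py '0 0 .002 0 .015;0 0 .004 0 .015;0 0 .004 0 .015'|p
python3 steer.py '0 0 .002 0 .015;0 0 .003 0 .015;0 0 .003 0 .015'|p
```

```text
tool_pos: [0.5483, 0.1354, 0.0679] force: [0.7, 0.6, 0.3] grip_width: 0.0245 grasp_force: 25.0 
tool_pos: [0.5478, 0.1351, 0.0632] force: [-0.1, -0.6, -0.1] grip_width: 0.0246 grasp_force: 25.0 
tool_pos: [0.5488, 0.1354, 0.0614] force: [-1.1, -0.3, 4.5] grip_width: 0.0246 grasp_force: 27.3
```

```bash

p(){ grep -E 'tool_pos|force: \[|grip_w|grasp' | tr '\n' ' '; echo; }
python3 steer.py '0 0 -.001 0 .05;0 0 -.001 0 .05;0 0 -.001 0 .05;0 0 -.001 0 .05;0 0 -.001 0 .05;0 0 -.001 0 .05'|p
python3 steer.py '0 0 -.03 0 .07;0 0 -.06 0 .087;-.03 0 -.09 0 .087;-.06 0 -.11 0 .087;-.08 0 -.12 0 .087;-.08 0 -.12 0 .087'|p
python3 -c "
from h import *
st();c=snap('wrist','w20')
print(w2p(c,[[.5475,.1364,.05]]))
circ(c,(.5475,.1364),.05,.026); circ(c,(.6155,.1385),.044,.041)
delta(.5462,.3455,.10,1.8)"
```

```text
tool_pos: [0.5481, 0.1351, 0.0615] force: [1.4, -0.7, 0.9] grip_width: 0.0486 grasp_force: 0.3 
tool_pos: [0.4662, 0.134, 0.184] force: [0.8, 0.1, 0.7] grip_width: 0.0812 grasp_force: 0.0 
t 33.02 [0.4662 0.134  0.184 ] [ 1.7989e+02 -1.7000e-01  1.7600e+00] F [0.8 0.1 0.7] w 0.0812 g 0.0
[[319.47446092  91.23001391]]
pix [322.5  91.5] r 17.5 exp 17.1 [0.5474 0.1341 0.05  ]
pix [321.   91.8] r 17.3 exp 17.1 [0.5472 0.1352 0.05  ]
pix [321.8  93.5] r 15.8 exp 17.1 [0.5459 0.1346 0.05  ]
out 319.46061858746083 -3.973066679978416
D [ 0.0845 -0.2099  0.0829] turn -0.1 rows 6.0
```

```bash

p(){ grep -E 'tool_pos|force: \[|grip_w|grasp' | tr '\n' ' '; echo; }
python3 steer.py '.01 -.03 0 0 .087;.03 -.07 .02 0 .087;.07 -.21 .083 0 .087;.07 -.21 .083 0 .087;.07 -.21 .083 0 .087;.07 -.21 .083 0 .087;.07 -.21 .083 0 .087;.07 -.21 .083 0 .087'|p
python3 steer.py '0 0 0 0 .087;0 0 0 0 .087'|p
python3 -c "
from h import *
st();c=snap('wrist','w21')
print(w2p(c,[[.5466,.3455,.01]]))
circ(c,(.5466,.3455),.01,.038)
hsv=cv2.cvtColor(c['color'],40); m=((hsv[...,0]>10)&(hsv[...,0]<28)&(hsv[...,1]>120)&(hsv[...,2]>120)).astype('uint8')
u,v=w2p(c,[.5466,.3455,.01])[0].astype(int); mm=np.zeros_like(m); mm[v-45:v+45,u-45:u+45]=m[v-45:v+45,u-45:u+45]; mm=cv2.morphologyEx(mm,2,np.ones((3,3)))
n,l,s,ce=cv2.connectedComponentsWithStats(mm); k=1+s[1:,4].argmax(); print(s[k],ce[k],p2w(c,ce[k],.008).round(4))
delta(.5466,.3455,.0207,1.8)"
```

```text
tool_pos: [0.53, 0.3475, 0.0945] force: [-0.1, -0.4, -0.5] grip_width: 0.0871 grasp_force: 0.0 
tool_pos: [0.5329, 0.3435, 0.0985] force: [-0.4, -1.1, -0.1] grip_width: 0.087 grasp_force: 0.0 
t 33.9 [0.5329 0.3435 0.0985] [ 1.7995e+02 -3.0000e-02  1.5400e+00] F [-0.4 -1.1 -0.1] w 0.087 g 0.0
[[317.08841947 190.56991786]]
pix [316.  189.5] r 27.3 exp 27.9 [0.5473 0.3463 0.01  ]
pix [314.8 190.5] r 25.6 exp 27.9 [0.5466 0.3471 0.01  ]
pix [316.2 188. ] r 25.9 exp 27.9 [0.5484 0.3461 0.01  ]
[299 197  37  15 406] [317.05418719 203.11330049] [0.5373 0.3453 0.008 ]
D [ 0.0134 -0.0019  0.0784] turn -0.28 rows 2.0
```

```bash

p(){ grep -E 'tool_pos|force: \[|grip_w|grasp' | tr '\n' ' '; echo; }
python3 steer.py '.0138 -.0027 .025 0 .07;.0138 -.0027 .05 0 .07;.0138 -.0027 .07 0 .07;.0138 -.0027 .078 0 .07;.0138 -.0027 .078 0 .07;.0138 -.0027 .078 0 .07'|p
python3 steer.py '0 0 0 0 .025;0 0 0 0 .025;0 0 0 0 .025;0 0 0 0 .025;0 0 0 0 .025;0 0 0 0 .025;0 0 0 0 .025;0 0 0 0 .025' 25|p
python3 steer.py '0 0 -.02 0 .025;0 0 -.05 0 .025;0 0 -.07 0 .025;0 0 -.07 0 .025;0 0 -.07 0 .025'|p
python3 -c "
from h import *
st();delta(.6155,.1375,.085,1.8)"
```

```text
tool_pos: [0.5465, 0.3475, 0.0217] force: [-0.0, 0.2, 0.3] grip_width: 0.0705 grasp_force: 0.0 
tool_pos: [0.5459, 0.348, 0.0208] force: [-0.3, -0.3, 1.5] grip_width: 0.0367 grasp_force: 25.0 
tool_pos: [0.5464, 0.3486, 0.0918] force: [-0.4, -0.1, -1.3] grip_width: 0.037 grasp_force: 25.0 
t 35.53 [0.5464 0.3486 0.0918] [-1.7994e+02 -1.3000e-01  1.6500e+00] F [-0.4 -0.1 -1.3] w 0.037 g 25.0
D [0.063  0.213  0.0067] turn -0.15 rows 6.0
```

```bash

p(){ grep -E 'tool_pos|force: \[|grip_w|grasp' | tr '\n' ' '; echo; }
python3 steer.py '.01 .03 0 0 .025;.03 .07 0 0 .025;.062 .213 .005 0 .025;.062 .213 .005 0 .025;.062 .213 .005 0 .025;.062 .213 .005 0 .025;.062 .213 .005 0 .025;.062 .213 .005 0 .025'|p
python3 steer.py '0 0 .01 0 .025;0 0 .018 0 .025;0 0 .018 0 .025;0 0 .018 0 .025'|p
python3 -c "
from h import *
delta(.6143,.1375,.0609,1.8)"
```

```text
tool_pos: [0.6135, 0.1336, 0.0836] force: [-0.5, 0.9, 0.2] grip_width: 0.037 grasp_force: 25.0 
tool_pos: [0.6125, 0.1384, 0.0663] force: [0.1, 0.0, 0.2] grip_width: 0.0369 grasp_force: 25.0 
D [0.0018 0.001  0.0054] turn 0.01 rows 1.0
```

```bash

p(){ grep -E 'tool_pos|force: \[|grip_w|grasp' | tr '\n' ' '; echo; }
python3 steer.py '.0014 .0006 0 0 .025;.0014 .0006 .002 0 .025;.0014 .0006 .003 0 .025;.0014 .0006 .003 0 .025'|p
python3 steer.py '0 0 .001 0 .025;0 0 .003 0 .025;0 0 .003 0 .025'|p
```

```text
tool_pos: [0.6153, 0.1366, 0.0645] force: [-0.5, 0.9, -0.5] grip_width: 0.0367 grasp_force: 25.0 
tool_pos: [0.6153, 0.1366, 0.0615] force: [0.2, 0.6, -0.4] grip_width: 0.0367 grasp_force: 25.0
```

```bash

p(){ grep -E 'tool_pos|force: \[|grip_w|grasp' | tr '\n' ' '; echo; }
python3 steer.py '0 0 .001 0 .025;0 0 .001 0 .025;0 0 0 0 .055;0 0 0 0 .055;0 0 0 0 .055;0 0 0 0 .055;0 0 0 0 .055;0 0 0 0 .055'|p
python3 steer.py '0 0 -.03 0 .07;0 0 -.06 0 .087;-.03 0 -.09 0 .087;-.06 .03 -.12 0 .087;-.09 .06 -.16 0 .087;-.1 .08 -.19 0 .087;-.1 .08 -.19 0 .087;-.1 .08 -.19 0 .087'|p
python3 -c "
from h import *
st();c=snap('wrist','w22')
circ(c,(.5475,.1354),.05,.026); circ(c,(.6153,.1375),.05,.038)
delta(.27,-.60,.26,1.8)"
```

```text
tool_pos: [0.6154, 0.1359, 0.0615] force: [-0.5, 0.3, 1.4] grip_width: 0.0546 grasp_force: 0.6 
tool_pos: [0.5186, 0.0505, 0.2558] force: [0.8, 0.6, 0.1] grip_width: 0.0866 grasp_force: 0.0 
t 38.45 [0.5186 0.0505 0.2558] [179.81  -0.39   1.38] F [0.8 0.6 0.1] w 0.0866 g 0.0
pix [234.5 148. ] r 13.8 exp 13.0 [0.5487 0.1353 0.05  ]
pix [234.5 149.8] r 12.2 exp 13.0 [0.547  0.1353 0.05  ]
pix [232.8 150.2] r 13.0 exp 13.0 [0.5464 0.1371 0.05  ]
pix [231.   76.8] r 18.8 exp 19.9 [0.6162 0.1366 0.05  ]
pix [228.8  78.5] r 21.6 exp 19.9 [0.6145 0.1388 0.05  ]
pix [229.   75.8] r 19.1 exp 19.9 [0.6171 0.1385 0.05  ]
D [-0.2651  0.6457 -0.0065] turn -0.33 rows 17.0
```

```bash

p(){ grep -E 'tool_pos|force: \[|grip_w|grasp' | tr '\n' ' '; echo; }
python3 steer.py '-.01 .02 0 0 .087;-.025 .055 0 0 .087;-.12 .3 0 0 .087;-.12 .3 0 0 .087;-.12 .3 0 0 .087;-.12 .3 0 0 .087;-.12 .3 0 0 .087;-.12 .3 0 0 .087'|p
python3 steer.py '-.02 .04 0 0 .087;-.15 .36 0 0 .087;-.15 .36 0 0 .087;-.15 .36 0 0 .087;-.15 .36 0 0 .087;-.15 .36 0 0 .087;-.15 .36 0 0 .087;-.15 .36 0 0 .087'|p
python3 -c "
from h import *
st();c=snap('wrist','w23');p=w2p(c,[[.298,-.697,.005],[.567,-.455,.025]]);print(p)
u,v=p[0].astype(int); a=c['color'][max(0,v-50):v+50,u-60:u+60]; a=cv2.resize(a,(480,400),interpolation=cv2.INTER_CUBIC)
b=load('w22')['color'][40:190,180:300]; b=cv2.resize(b,(320,400),interpolation=cv2.INTER_CUBIC)
cv2.imwrite('pics/fin.png',np.hstack([a,b]))"
```

```text
tool_pos: [0.4101, -0.2382, 0.2499] force: [0.7, -0.6, -0.1] grip_width: 0.087 grasp_force: 0.0 
tool_pos: [0.2915, -0.5495, 0.2491] force: [-0.1, -0.2, -0.3] grip_width: 0.0865 grasp_force: 0.0 
t 39.83 [ 0.2915 -0.5495  0.2491] [-1.7985e+02  5.0000e-02  1.7800e+00] F [-0.1 -0.2 -0.3] w 0.0865 g 0.0
[[ 451.97322431  170.37707726]
 [ 224.67780652 -130.46187507]]
```

View pics/fin.png

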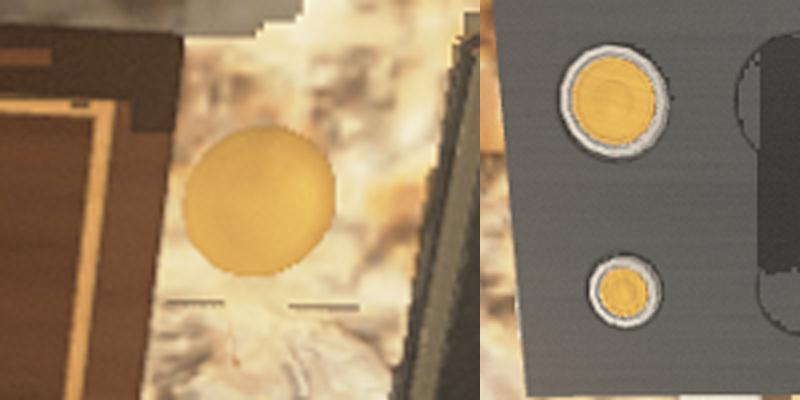

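```bash

python3 -c "
from h import *
for n in ('w23','w1'):
    c=load(n); print(n,[w2p(c,[.411,-.262,z])[0].round(1) for z in (.02,.03,.04)])
    circ(c,(.411,-.262),.03,.028,p2=10); circ(c,(.411,-.262),.02,.036,p2=10)
c=load('w23');u,v=w2p(c,[.411,-.262,.03])[0].astype(int);g=cv2.cvtColor(c['color'],6)
print(u,v)
for r in range(v-26,v+27,3): print(r,[int(t) for t in g[r,max(0,u-30):u+32:3]])
delta(.4475,.1,.12,1.8)"

```

```text
w23 [array([40.9, 49.8]), array([33.2, 48.1]), array([25.2, 46.4])]
pix [37.8 53. ] r 12.4 exp 13.6 [ 0.4065 -0.266   0.03  ]
pix [38.  54.5] r 12.6 exp 13.6 [ 0.4051 -0.266   0.03  ]
pix [36.2 53.5] r 13.8 exp 13.6 [ 0.406  -0.2644  0.03  ]
pix [43. 50.] r 17.5 exp 17.0 [ 0.4108 -0.2642  0.02  ]
pix [41.2 49.2] r 17.0 exp 17.0 [ 0.4115 -0.2624  0.02  ]
pix [44.  51.2] r 17.5 exp 17.0 [ 0.4096 -0.2651  0.02  ]
w1 [array([232.6, 230.6]), array([230.5, 233.6]), array([228.2, 236.7])]
pix [229. 235.] r 12.5 exp 12.5 [ 0.4093 -0.2602  0.03  ]
pix [229.8 233.5] r 11.2 exp 12.5 [ 0.4111 -0.2612  0.03  ]
pix [231.2 232.5] r 12.8 exp 12.5 [ 0.4123 -0.2629  0.03  ]
pix [236.2 228.2] r 16.0 exp 15.6 [ 0.4139 -0.2663  0.02  ]
pix [227.8 230.8] r 14.9 exp 15.6 [ 0.4109 -0.2564  0.02  ]
pix [235.5 226.5] r 15.4 exp 15.6 [ 0.416  -0.2656  0.02  ]
33 48
22 [227, 223, 222, 205, 206, 217, 175, 143, 176, 187, 186, 192, 214, 218, 214, 204, 221, 223, 225, 229, 226]
25 [216, 215, 218, 204, 173, 161, 150, 136, 155, 184, 195, 198, 218, 221, 222, 226, 226, 224, 227, 225, 220]
28 [200, 212, 214, 208, 164, 13
[... 962 characters left out ...]
132, 134, 136, 138, 139, 93, 80, 79, 69, 71]
58 [214, 202, 148, 122, 128, 182, 198, 191, 83, 135, 137, 136, 135, 135, 138, 140, 92, 82, 78, 70, 73]
61 [170, 157, 142, 171, 177, 195, 200, 198, 187, 113, 134, 136, 136, 135, 139, 142, 83, 81, 78, 71, 74]
64 [151, 152, 147, 188, 194, 201, 215, 215, 199, 64, 117, 139, 136, 136, 135, 94, 82, 82, 72, 69, 76]
67 [161, 174, 176, 173, 181, 192, 206, 197, 193, 198, 63, 60, 95, 96, 92, 88, 78, 70, 72, 71, 68]
70 [214, 194, 197, 183, 174, 196, 185, 187, 191, 194, 187, 57, 66, 67, 66, 70, 71, 69, 72, 77, 64]
73 [220, 219, 209, 163, 165, 195, 185, 181, 188, 199, 201, 208, 133, 67, 67, 67, 70, 69, 73, 64, 62]
D [ 0.1771 -0.6546  0.1251] turn -0.61 rows 17.0
```

```bash

p(){ grep -E 'tool_pos|force: \[|grip_w|grasp' | tr '\n' ' '; echo; }
python3 -c "
from h import *
from scipy.optimize import least_squares
obs=[('w23',(37.5,53.5)),('w1',(231,233.5))]; cs=[(load(n),p) for n,p in obs]
r=least_squares(lambda X:np.concatenate([(w2p(c,X)[0]-p) for c,p in cs]),[.41,-.26,.03]); print(r.x.round(4),r.fun.round(1))"
python3 steer.py '.01 -.02 0 0 .07;.025 -.055 0 0 .07;.09 -.3 .02 0 .07;.09 -.3 .02 0 .07;.09 -.3 .02 0 .07;.09 -.3 .02 0 .07;.09 -.3 .02 0 .07;.09 -.3 .02 0 .07'|p
python3 steer.py '.02 -.04 .01 0 .07;.11 -.375 .1 0 .06;.11 -.375 .1 0 .06;.11 -.375 .1 0 .06;.11 -.375 .1 0 .06;.11 -.375 .1 0 .06;.11 -.375 .1 0 .06;.11 -.375 .1 0 .06'|p
python3 -c "
from h import *
delta(.4478,.1005,.12,1.8)"

```

```text
[ 0.4075 -0.2598  0.0218] [ 0.4 -0.5 -0.5  0.5]
tool_pos: [0.3718, -0.247, 0.23] force: [1.2, -0.6, 0.5] grip_width: 0.0701 grasp_force: 0.0 
tool_pos: [0.4536, 0.0643, 0.148] force: [1.6, -0.4, -0.4] grip_width: 0.0597 grasp_force: 0.0 
D [-0.0047 -0.0363  0.0281] turn -0.04 rows 2.0
```

```bash

p(){ grep -E 'tool_pos|force: \[|grip_w|grasp' | tr '\n' ' '; echo; }
python3 steer.py '-.0047 -.0363 .01 0 .06;-.0047 -.0363 .03 0 .06;-.0047 -.0363 .03 0 .06;-.0047 -.0363 .06 0 .06;-.0047 -.0363 .078 0 .06;-.0047 -.0363 .0845 0 .06;-.0047 -.0363 .0845 0 .06;-.0047 -.0363 .0845 0 .06'|p
python3 steer.py '0 0 0 0 .01;0 0 0 0 .01;0 0 0 0 .01;0 0 0 0 .01;0 0 0 0 .01;0 0 0 0 .01;0 0 0 0 .01;0 0 0 0 .01' 30|p
```

```text
tool_pos: [0.4488, 0.0969, 0.0655] force: [0.5, -0.6, 0.2] grip_width: 0.06 grasp_force: 0.0 
tool_pos: [0.4489, 0.0974, 0.0654] force: [0.7, 0.9, 1.6] grip_width: 0.0209 grasp_force: 29.8
```

```bash

p(){ grep -E 'tool_pos|tool_rot|force: \[|grip_w|grasp' | tr '\n' ' '; echo; }
python3 steer.py '.005 .01 0 0 .01;.013 .03 0 0 .01;.022 .055 0 0 .01;.032 .085 0 0 .01;.041 .115 0 0 .01;.049 .14 0 0 .01;.055 .16 0 0 .01;.06 .17 0 0 .01' 40|p
python3 steer.py '0 .002 0 0 .01;0 .004 0 0 .01;0 .004 0 0 .01' |p
python3 steer.py '0 .004 0 0 .01;0 .008 0 0 .01;0 .01 0 0 .01;0 .01 0 0 .01' |p
python3 steer.py '0 .003 0 0 .01;0 .006 0 0 .01;0 .006 0 0 .01' |p
```

```text
tool_pos: [0.5138, -0.0747, 0.0654] tool_rot: [179.9, 0.0, 1.4] force: [-0.8, 1.5, 4.9] grip_width: 0.0202 grasp_force: 39.8 
tool_pos: [0.514, -0.0746, 0.0654] tool_rot: [180.0, -0.1, 1.7] force: [1.0, -1.4, 1.3] grip_width: 0.0202 grasp_force: 39.7 
tool_pos: [0.5141, -0.0852, 0.0654] tool_rot: [180.0, -0.0, 1.7] force: [1.6, -0.3, 3.5] grip_width: 0.0204 grasp_force: 39.8 
tool_pos: [0.5143, -0.0919, 0.0654] tool_rot: [180.0, -0.0, 1.6] force: [1.6, -0.0, 4.1] grip_width: 0.0203 grasp_force: 39.8
```

```bash

p(){ grep -E 'tool_pos|force: \[' | tr '\n' ' '; echo; }
python3 steer.py '0 .002 0 0 .01;0 .003 0 0 .01;0 .003 0 0 .01'  |p
python3 steer.py '0 .002 0 0 .01;0 .003 0 0 .01;0 .003 0 0 .01' |p
python3 steer.py '.003 -.003 0 0 .01;.006 -.004 0 0 .01;.007 -.004 0 0 .01;.007 -.004 0 0 .01' |p
python3 steer.py '.002 0 0 0 .01;.004 0 0 0 .01;.004 0 0 0 .01' |p
python3 steer.py '.002 0 0 0 .01;.004 0 0 0 .01;.004 0 0 0 .01' |p
```

```text
tool_pos: [0.5142, -0.092, 0.0653] force: [-0.4, 5.2, 4.6] 
tool_pos: [0.5142, -0.0921, 0.0653] force: [0.1, 10.2, 6.1] 
tool_pos: [0.521, -0.0918, 0.0653] force: [-0.5, 2.4, 5.5] 
tool_pos: [0.5228, -0.0917, 0.0652] force: [-7.3, 4.0, 12.0] 
tool_pos: [0.5229, -0.0918, 0.065] force: [-18.5, 4.6, 21.9]
```

```bash

p(){ grep -E 'tool_pos|force: \[' | tr '\n' ' '; echo; }
python3 steer.py '-.008 -.004 0 0 .01;-.012 -.006 0 0 .01;-.014 -.01 0 0 .01;-.014 -.01 0 0 .01'|p
python3 -c "
from h import *
st();delta(.5144,-.0809,.0652)"
```

```text
tool_pos: [0.5144, -0.0829, 0.0653] force: [-1.8, -0.5, 5.5] 
t 45.72 [ 0.5144 -0.0829  0.0653] [1.7998e+02 4.0000e-02 1.6600e+00] F [-1.8 -0.5  5.5] w 0.0202 g 40.3
D [ 0.0001 -0.002   0.0001] turn 0 rows 1.0
```

```bash

p(){ grep -E 'tool_pos|force: \[' | tr '\n' ' '; echo; }
python3 steer.py '.0005 -.002 0 0 .01;.0005 -.0025 0 0 .01;.0005 -.002 0 0 .01;.0005 -.002 0 0 .01'|p
python3 steer.py '0 0 0 0 .01;0 0 0 0 .01'|p
python3 -c "
from h import *
st();delta(.5144,-.0809,.0652)"
```

```text
tool_pos: [0.5152, -0.0807, 0.0653] force: [-1.4, 0.2, 6.2] 
tool_pos: [0.5152, -0.0807, 0.0653] force: [-1.1, 0.4, 6.5] 
t 46.22 [ 0.5152 -0.0807  0.0653] [-1.7998e+02  5.0000e-02  1.6600e+00] F [-1.1  0.4  6.5] w 0.02 g 40.3
D [-0.0008  0.0001  0.0001] turn 0 rows 1.0
```

```bash

p(){ grep -E 'tool_pos|force: \[|grip_w' | tr '\n' ' '; echo; }
python3 steer.py '0 0 0 0 .05;0 0 0 0 .05;0 0 0 0 .05;0 0 0 0 .05;0 0 0 0 .05;0 0 0 0 .05'|p
python3 steer.py '0 0 -.02 0 .05;0 0 -.05 0 .05;0 0 -.06 0 .05;-.03 .05 -.06 0 .0;-.1088 .178 -.06 0 0;-.1088 .178 -.06 0 0;-.1088 .178 -.06 0 0;-.1088 .178 -.06 0 0' 20|p
python3 -c "
from h import *
st();delta(.4085,-.261,.07,1.8);c=snap('wrist','w24')"
```

```text
tool_pos: [0.515, -0.081, 0.0648] force: [0.1, -0.4, 0.6] grip_width: 0.0478 
tool_pos: [0.4105, -0.2634, 0.1253] force: [0.5, -1.4, -0.5] grip_width: 0.0245 
t 47.38 [ 0.4105 -0.2634  0.1253] [ 1.7995e+02 -2.0000e-02  1.6700e+00] F [ 0.5 -1.4 -0.5] w 0.0245 g 0.0
D [-0.002  -0.0025  0.0553] turn -0.13 rows 2.0
```

```bash

p(){ grep -E 'tool_pos|force: \[|grip_w' | tr '\n' ' '; echo; }
python3 steer.py '-.001 -.002 .02 0 0;-.001 -.002 .04 0 0;-.001 -.002 .06 0 0;-.001 -.002 .068 0 0;-.001 -.002 .07 0 0;-.001 -.002 .07 0 0'|p
python3 steer.py '0 0 .004 0 0;0 0 .008 0 0;0 0 .008 0 0'|p
python3 steer.py '0 0 .003 0 0;0 0 .006 0 0;0 0 .006 0 0'|p
```

```text
tool_pos: [0.4107, -0.2595, 0.0549] force: [0.5, 0.0, -0.6] grip_width: 0.0003 
tool_pos: [0.4109, -0.2599, 0.0472] force: [0.2, 0.2, -0.1] grip_width: 0.0006 
tool_pos: [0.4105, -0.2598, 0.0408] force: [-0.1, 0.8, -0.8] grip_width: 0.0008
```

```bash

p(){ grep -E 'tool_pos|force: \[' | tr '\n' ' '; echo; }
for i in 1; do python3 steer.py '0 0 .002 0 0;0 0 .003 0 0;0 0 .003 0 0'|p; done
python3 steer.py '0 0 .002 0 0;0 0 .003 0 0;0 0 .003 0 0'|p
python3 steer.py '0 0 .002 0 0;0 0 .003 0 0;0 0 .003 0 0'|p
```

```text
tool_pos: [0.4109, -0.26, 0.0383] force: [-0.0, -0.3, 2.1] 
tool_pos: [0.411, -0.26, 0.0353] force: [-0.3, -0.4, 3.9] 
tool_pos: [0.4111, -0.2601, 0.0333] force: [-3.2, 2.5, 13.3]
```

```bash

p(){ grep -E 'tool_pos|force: \[' | tr '\n' ' '; echo; }
python3 steer.py '0 0 .002 0 0;0 0 .002 0 0;0 0 .002 0 0'|p
python3 steer.py '0 0 -.01 0 0;0 0 -.03 0 0;0 0 -.06 0 0;0 0 -.07 0 0;0 0 -.07 0 .03;0 0 -.07 0 .05'|p
python3 -c "
from h import *
st();delta(.5150,-.081,.12,1.8)"
```

```text
tool_pos: [0.4111, -0.2601, 0.033] force: [-6.7, 4.5, 27.9] 
tool_pos: [0.4106, -0.26, 0.0999] force: [-0.2, 0.5, -0.2] 
t 49.93 [ 0.4106 -0.26    0.0999] [ 1.7997e+02 -1.0000e-02  1.6400e+00] F [-0.2  0.5 -0.2] w 0.0073 g 0.0
D [ 0.1094 -0.176  -0.0202] turn -0.16 rows 5.0
```

```bash

p(){ grep -E 'tool_pos|force: \[|grip_w' | tr '\n' ' '; echo; }
python3 steer.py '.01 -.01 -.02 0 .06;.03 -.04 -.03 0 .06;.1094 -.176 -.03 0 .06;.1094 -.176 -.03 0 .06;.1094 -.176 -.03 0 .06;.1094 -.176 -.03 0 .06;.1094 -.176 -.03 0 .06;.1094 -.176 -.03 0 .06'|p
python3 -c "
from h import *
delta(.515,-.081,.0655,1.7)"
```

```text
tool_pos: [0.5145, -0.0781, 0.1282] force: [0.0, 0.3, 0.3] grip_width: 0.0566 
D [0.0005 0.003  0.0627] turn 0.25 rows 2.0
```

```bash

p(){ grep -E 'tool_pos|force: \[|grip_w' | tr '\n' ' '; echo; }
python3 steer.py '0 .001 .02 0 .06;0 .001 .04 0 .06;0 .001 .056 0 .06;0 .001 .0627 0 .06;0 .001 .0627 0 .06;0 .001 .0627 0 .06'|p
python3 steer.py '0 0 0 0 .01;0 0 0 0 .01;0 0 0 0 .01;0 0 0 0 .01;0 0 0 0 .01;0 0 0 0 .01;0 0 0 0 .01;0 0 0 0 .01' 40|p
python3 steer.py '-.008 0 0 0 .01;-.02 0 0 0 .01;-.035 0 0 0 .01;-.05 0 0 0 .01;-.06 0 0 0 .01;-.066 0 0 0 .01;-.068 0 0 0 .01;-.068 0 0 0 .01'|p
python3 -c "
from h import *
st();delta(.4472,-.0826,.0655,1.7)"
```

```text
tool_pos: [0.5144, -0.0827, 0.067] force: [0.6, -0.1, 0.5] grip_width: 0.0599 
tool_pos: [0.5152, -0.0816, 0.0676] force: [-1.0, 0.6, 0.7] grip_width: 0.0201 
tool_pos: [0.4464, -0.0838, 0.0676] force: [-1.4, 0.7, 2.6] grip_width: 0.02 
t 52.43 [ 0.4464 -0.0838  0.0676] [1.7998e+02 6.0000e-02 1.6400e+00] F [-1.4  0.7  2.6] w 0.02 g 39.3
D [ 0.0009 -0.0012  0.0021] turn -0.06 rows 1.0
```

```bash

p(){ grep -E 'tool_pos|force: \[|grip_w' | tr '\n' ' '; echo; }
python3 steer.py '.001 -.0015 0 0 .01;.0015 -.0017 0 0 .01;.0012 -.0015 0 0 .01;.0012 -.0015 0 0 .01'|p
python3 steer.py '0 0 0 0 .01;0 0 0 0 .01'|p
```

```text
tool_pos: [0.4489, -0.0823, 0.0676] force: [0.4, -2.2, 0.5] grip_width: 0.0201 
tool_pos: [0.4489, -0.0824, 0.0676] force: [1.1, -1.0, 0.7] grip_width: 0.02
```

```bash

p(){ grep -E 'tool_pos|force: \[|grip_w' | tr '\n' ' '; echo; }
python3 steer.py '-.001 0 0 0 .01;-.0014 0 0 0 .01;-.0014 0 0 0 .01'|p
python3 steer.py '0 0 0 0 .01;0 0 0 0 .01'|p
```

```text
tool_pos: [0.447, -0.0824, 0.0676] force: [0.9, -1.0, 1.8] grip_width: 0.0201 
tool_pos: [0.447, -0.0824, 0.0676] force: [1.2, -0.9, 0.8] grip_width: 0.0202
```

```bash

p(){ grep -E 'tool_pos|force: \[|grip_w' | tr '\n' ' '; echo; }
python3 steer.py '0 0 0 0 .05;0 0 0 0 .05;0 0 0 0 .05;0 0 0 0 .05;0 0 0 0 .05;0 0 0 0 .05'|p
python3 steer.py '0 0 -.02 0 .05;0 0 -.05 0 .05;0 0 -.06 0 .05;-.01 .05 -.06 0 .0;-.0415 .1765 -.06 0 0;-.0415 .1765 -.06 0 0;-.0415 .1765 -.06 0 0;-.0415 .1765 -.06 0 0' 20|p
python3 steer.py '0 0 0 0 0;0 0 0 0 0;0 0 0 0 0;0 0 0 0 0'|p
python3 -c "
from h import *
delta(.4106,-.26,.045,1.7)"
```

```text
tool_pos: [0.4467, -0.0822, 0.0673] force: [0.0, -0.3, 0.5] grip_width: 0.0477 
tool_pos: [0.4078, -0.2664, 0.1273] force: [0.4, -0.7, -0.1] grip_width: 0.0248 
tool_pos: [0.4111, -0.2582, 0.1274] force: [-0.1, 0.1, -0.5] grip_width: 0.002 
D [-0.0005  0.0018  0.0824] turn 0.11 rows 2.0
```

```bash

p(){ grep -E 'tool_pos|force: \[|grip_w' | tr '\n' ' '; echo; }
python3 steer.py '0 .001 .03 0 0;0 .001 .06 0 0;0 .001 .075 0 0;0 .001 .082 0 0;0 .001 .082 0 0;0 .001 .082 0 0'|p
python3 steer.py '0 0 .003 0 0;0 0 .006 0 0;0 0 .009 0 0;0 0 .009 0 0'|p
python3 steer.py '0 0 .002 0 0;0 0 .004 0 0;0 0 .006 0 0;0 0 .006 0 0'|p
python3 steer.py '0 0 -.01 0 0;0 0 -.03 0 0;0 0 -.06 0 0;0 0 -.08 0 0;0 0 -.08 0 .03;0 0 -.08 0 .05'|p
python3 -c "
from h import *
st();delta(.4467,-.0822,.128,1.7)"
```

```text
tool_pos: [0.4113, -0.2603, 0.0461] force: [-0.5, 0.3, 0.0] grip_width: 0.0004 
tool_pos: [0.4114, -0.2614, 0.037] force: [0.7, -0.1, 2.4] grip_width: 0.0005 
tool_pos: [0.4116, -0.2615, 0.0331] force: [-4.6, 3.2, 21.7] grip_width: 0.0002 
tool_pos: [0.4107, -0.2613, 0.1112] force: [-0.2, 0.0, -0.7] grip_width: 0.0075 
t 56.52 [ 0.4107 -0.2613  0.1112] [ 1.7991e+02 -5.0000e-02  1.6400e+00] F [-0.2  0.  -0.7] w 0.0075 g 0.0
D [ 0.0411 -0.178  -0.0171] turn -0.06 rows 5.0
```

```bash

p(){ grep -E 'tool_pos|force: \[|grip_w' | tr '\n' ' '; echo; }
python3 steer.py '.005 -.02 -.015 0 .06;.015 -.055 -.02 0 .06;.0411 -.178 -.02 0 .06;.0411 -.178 -.02 0 .06;.0411 -.178 -.02 0 .06;.0411 -.178 -.02 0 .06;.0411 -.178 -.02 0 .06;.0411 -.178 -.02 0 .06'|p
python3 steer.py '0 0 .02 0 .06;0 0 .04 0 .06;0 0 .057 0 .06;0 0 .064 0 .06;0 0 .064 0 .06;0 0 .064 0 .06'|p
python3 steer.py '0 0 0 0 .01;0 0 0 0 .01;0 0 0 0 .01;0 0 0 0 .01;0 0 0 0 .01;0 0 0 0 .01;0 0 0 0 .01;0 0 0 0 .01' 40|p
python3 steer.py '0 -.01 0 0 .01;0 -.03 0 0 .01;0 -.055 0 0 .01;0 -.085 0 0 .01;0 -.115 0 0 .01;0 -.14 0 0 .01;0 -.16 0 0 .01;0 -.172 0 0 .01'|p
python3 steer.py '0 -.002 0 0 .01;0 -.004 0 0 .01;0 -.004 0 0 .01;0 -.004 0 0 .01'|p
```

```text
tool_pos: [0.4454, -0.0821, 0.1293] force: [-0.2, -0.7, 0.1] grip_width: 0.0567 
tool_pos: [0.4461, -0.0827, 0.0663] force: [0.3, -1.3, -0.1] grip_width: 0.0601 
tool_pos: [0.4465, -0.0819, 0.0666] force: [0.2, -0.6, 0.4] grip_width: 0.0199 
tool_pos: [0.4412, 0.0927, 0.0666] force: [1.3, -1.7, 0.0] grip_width: 0.0199 
tool_pos: [0.4413, 0.0936, 0.0665] force: [-0.8, 0.9, 2.2] grip_width: 0.0203
```

Push on gently to the stop, then release without pulling back.

```bash

p(){ grep -E 'tool_pos|force: \[|grip_w' | tr '\n' ' '; echo; }
python3 steer.py '0 -.003 0 0 .01;0 -.006 0 0 .01;0 -.007 0 0 .01;0 -.007 0 0 .01'|p
python3 steer.py '0 -.002 0 0 .01;0 -.003 0 0 .01;0 -.003 0 0 .01'|p
python3 steer.py '0 -.001 0 0 .01;0 -.002 0 0 .01;0 -.002 0 0 .01'|p
```

```text
tool_pos: [0.4413, 0.101, 0.0665] force: [-1.3, -1.1, 2.7] grip_width: 0.0199 
tool_pos: [0.4413, 0.1013, 0.0665] force: [-1.1, -7.3, 5.1] grip_width: 0.0201 
tool_pos: [0.4413, 0.1014, 0.0664] force: [-0.5, -11.8, 4.7] grip_width: 0.0202
```

```bash

p(){ grep -E 'tool_pos|force: \[|grip_w' | tr '\n' ' '; echo; }
python3 steer.py '0 .001 0 0 .05;0 .002 0 0 .05;0 .003 0 0 .05;0 .003 0 0 .05;0 .003 0 0 .05;0 .003 0 0 .05;0 .003 0 0 .05'|p
python3 steer.py '0 0 -.03 0 .06;0 0 -.06 0 .06;.02 .02 -.1 0 .06;.05 .04 -.14 0 .06;.08 .06 -.18 0 .06;.1 .07 -.19 0 .06;.1 .07 -.19 0 .06;.1 .07 -.19 0 .06'|p
python3 -c "
from h import *
st();c=snap('wrist','w25')
circ(c,(.541,.1355),.05,.026); circ(c,(.609,.137),.05,.038)
g=cv2.cvtColor(c['color'],6).astype(float)
R=Ro.from_euler('z',1.7,degrees=True);S=np.array([.6136,-.0445,.1])
P=lambda v:w2p(c,S+R.apply(v))[0]
print('rear',P([.074,0,.046]),'dot',P([0,0,.046]),'stop',P([.0755,0,.012]))
u,v=P([.074,0,.046]).astype(int); print(v,[int(t) for t in g[max(0,v-14):v+14,u-4:u+4].mean(1)])
u,v=P([0,0,.046]).astype(int); m=g[v-12:v+13,u-12:u+13]>200; print('dot', (np.argwhere(m).mean(0)+[v-12,u-12]).round(1) if m.any() else None)
delta(.6486,-.043,.2578,1.86)"
```

```text
tool_pos: [0.441, 0.1035, 0.0664] force: [0.3, 0.3, -0.2] grip_width: 0.0491 
tool_pos: [0.5465, 0.034, 0.2587] force: [-0.2, -0.0, -0.7] grip_width: 0.0596 
t 61.43 [0.5465 0.034  0.2587] [-179.95   -0.28    1.44] F [-0.2 -0.  -0.7] w 0.0596 g 0.0
pix [219.5 182.5] r 12.5 exp 12.6 [0.5401 0.137  0.05  ]
pix [220.8 180.8] r 13.0 exp 12.6 [0.542  0.1356 0.05  ]
pix [222.5 181.5] r 13.3 exp 12.6 [0.5412 0.1338 0.05  ]
pix [215.8 113. ] r 19.2 exp 19.3 [0.6096 0.1378 0.05  ]
pix [216.8 111. ] r 18.9 exp 19.3 [0.6115 0.1368 0.05  ]
pix [213.2 111. ] r 18.1 exp 19.3 [0.6114 0.1402 0.05  ]
rear [438.76863875   0.9097129 ] dot [431.74859897 113.77042329] stop [424.39535189  12.45560904]
0 [138, 134, 37, 43, 46, 44, 55, 79, 85, 85, 84, 84, 84, 84]
dot None
D [ 0.1023  0.0816 -0.001 ] turn -0.28 rows 4.0
```

```bash

python3 steer.py '.01 .01 0 0 .06;.03 .03 0 0 .06;.1023 .0816 0 0 .06;.1023 .0816 0 0 .06;.1023 .0816 0 0 .06;.1023 .0816 0 0 .06;.1023 .0816 0 0 .06;.1023 .0816 0 0 .06' | head -2
python3 steer.py '0 0 0 0 .06;0 0 0 0 .06;0 0 0 0 .06' | head -2
python3 -c "
from h import *
st();snap('wrist','w26')
for n in('w15','w26'):
    c=load(n);g=cv2.cvtColor(c['color'],6).astype(float); print(n,c['world_from_camera'][:3,3].round(4),[int(t) for t in g[134:165,312:328].mean(1)])
    print(w2p(c,[.689,-.0425,.112]),w2p(c,[.6876,-.0425,.146]))"
```

```text
time_s: 62.15
tool_pos: [0.6466, -0.0406, 0.2561]
time_s: 62.4
tool_pos: [0.6472, -0.0419, 0.2572]
t 62.4 [ 0.6472 -0.0419  0.2572] [ 1.7994e+02 -4.0000e-02  1.7200e+00] F [-0.4  0.1  0.3] w 0.0596 g 0.0
w15 [ 0.7138 -0.0411  0.4031] [147, 147, 146, 146, 146, 146, 145, 145, 147, 140, 130, 129, 106, 67, 54, 55, 56, 57, 57, 58, 58, 55, 88, 94, 92, 92, 92, 92, 92, 91, 90]
[[320.49428704 144.26212463]] [[320.52435083 150.21812898]]
w26 [ 0.7131 -0.04    0.4022] [147, 148, 147, 147, 147, 147, 147, 140, 128, 130, 91, 56, 51, 53, 53, 54, 55, 55, 55, 60, 89, 94, 93, 93, 93, 92, 92, 91, 92, 91, 91]
[[321.7605172  142.04780174]] [[321.97353292 147.93371505]]
```

```bash
python3 -c "
from cell import env
print(env.sign_off())"
```

```text
the job is handed in; nothing more can be done
None
```

I handed the job in at about 62 s. The camera head is pushed home against the rail stop. Both coins present (the smallest and the third size) were photographed in order, with the release button fully down each time. The carriage is back at its left-hand stop with both coins in their nests, but the catch gave way to a pull of only about 3–6 N when I tested it, and I found no reading that confirms the click.

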